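Stop a rocking marble board with a wedge

TASK

The small square marble board rocks on the bench because one of its four feet is short. Press down gently on its corners one after another to find the corner that gives, then slide the wooden wedge, thin end first and flat on the bench, in under that corner's foot until it is just snug: the board must neither rock nor be jacked up out of level or pushed out of its place. Let go of the wedge, press that corner firmly once more to prove that it now stands on the wedge and no longer gives, and leave everything standing.

Things in the scene. Friction and masses are not known exactly. Their poses are not given: they have to be found in the camera images.
- board: square marble board, 170 x 170 x 20 mm, 1.6 kg, on four round-bottomed rubber feet that stand 65 mm from its middle along both x and y. Origin on the bench under its middle, x and y along its sides, z up. Underside 17 mm, top face 37 mm above the bench. Three feet are 17 mm high and carry it level; the fourth is short; all corners look alike and nothing shows which it is
- board_top (a point): middle of the board's top face, 37 mm above the bench; axes as the board's. The short foot hangs 3 to 10 mm above the bench, differently each time: pressed above that foot with 5 N its corner sinks by this gap, and comes up when let go; the other corners, pressed above their feet, do not give
- wedge: smooth dark wooden wedge, 122 mm long, 22 mm wide, 60 g, flat on the bench: a grip block 36 mm long, 27 mm high, and a ramp that runs from it in +x to a thin tip. Origin under the middle of the block, x towards the tip, z up. The ramp is 14.4 mm thick at the block (18 mm from the origin) and 1.5 mm at the tip (104 mm from the origin), so it fits under the board as far as the block
- wedge_grip (a point): middle of the wedge's grip block, 13.5 mm above the wedge's underside; grasp here across the 22 mm width (the wedge's y)
- wedge_tip (a point): middle of the lower edge of the wedge's thin tip; axes as the wedge's. There is room on the bench for the wedge and a hand on the near, left and right sides of the board; the big fixed marble slab on the left, 22 mm high, has its right edge at y = 0.188
- pepper_mill: black pepper mill, 52 mm across and 184 mm high, standing behind the board to the right; leave alone
- plain_ring: plain steel pastry ring, 71 mm across, 30 mm high, behind the board to the left; leave alone

How it is judged:
On the way, in this order (a step that is already met when the one before it is completed fails the run):
1. the corner that gives is pressed down until the board rocks over on to the short foot (angle between board's own z axis and vertical above 0.02 rad and contact force between the fingers and board above 1 N and contact force between wedge and board below 0.1 N), for 0.1 s.
2. the wedge lies with its thin end under the board and is let go (x of wedge_tip in the frame of board between -0.08 and 0.08 m and y of wedge_tip in the frame of board between -0.08 and 0.08 m and height (world z) of wedge_tip below 0.004 m and contact force between the fingers and wedge below 0.1 N), for 0.2 s.
3. the corner is pressed again with more than 5 N, the wedge carries the press, and the board stays level within 0.007 rad (the corner gives less than 0.7 mm) (contact force between the fingers and board above 5 N and contact force between wedge and board above 4 N and contact force between the fingers and wedge below 0.1 N and angle between board's own z axis and vertical below 0.007 rad), for 0.2 s.
At the end, for the whole second after the job is handed in: The board stands level within 0.006 rad (no corner jacked up by more than about 1 mm) on its feet and the wedge; the wedge lies flat on the bench with its tip under the board; both are at rest and let go (angle between board's own z axis and vertical below 0.006 rad and height (world z) of board below 0.002 m and x of wedge_tip in the frame of board between -0.08 and 0.08 m and y of wedge_tip in the frame of board between -0.08 and 0.08 m and angle between wedge's own z axis and vertical below 0.05 rad and height (world z) of wedge_tip below 0.004 m and linear speed of each of board, wedge below 0.01 m/s); the robot touches nothing.
It fails at once if the board is struck with more than 90 N (contact force between the fingers and board above 90 N).
It fails at once if the board is pushed out of its place by more than 10 mm (distance of board from where it was at the start of the episode above 0.01 m).
It fails at once if the pepper mill or the pastry ring is moved by more than 30 mm (distance of any of pepper_mill, plain_ring from where it was at the start of the episode above 0.03 m).
It also fails if it takes over 72 s, if anything falls off the work surface, if the arm or the gripper's body presses on something with over 40 N, if the wrist force passes 120 N, or if a joint passes its speed limit or range.

ROBOT

A 7-joint arm with a two-finger parallel gripper is mounted at the origin on a cart in front of the work surface, level with it; the furniture and walls round the work are solid. World frame = base frame: x ahead of the robot, y to its left, z up, the work surface at z = 0. Lengths are in m, angles in rad, forces in N, time in s.
With the tool pointing down it reaches from about 0.425 to 0.875 m from the base axis. Payload 4.7 kg.
Tool frame: the origin (TCP) lies on the centre line of the jaws, within the pads' length; the fingertips stand 8 mm ahead of it and the grasp point (between the pads) lies 11 mm behind it; z points along the fingers, y is the direction in which the jaws open and shut (so a half turn about z gives the same grasp; the last joint's range is limited). The gripper opens to 87 mm and grips with 3 to 60 N. Pads are 19 mm wide; open, the fingers measure 117 mm over their backs; the gripper's body (75 mm by 190 mm) begins 51 mm behind the grasp point.
Start: joints at [1.163, 0.321, -0.07, 1.45, 0.023, 1.371, -0.057], TCP at [0.266, -0.593, 0.193] pointing down, gripper open.
Joint ranges: [-2.86, 2.86], [-0.3, 2.09], [-1.38, 1.24], [0.06, 2.45], [-1.56, 4.7], [0.09, 2.05], [-2.69, 2.69]. Speed limits (rad/s): [2.57, 2.57, 3.14, 3.14, 3.14, 3.14, 3.14].

INTERFACE

Orientations are given as a rotation vector (axis times angle).
In Python, from bench import status, optics, order gives the robot as it stands.
- The arm moves only by the tool step_arm, never from a script. Its argument "rows" is a list of rows, each a list of 3 entries, a list of its own where there are three numbers: the turn, a rotation vector about the tool's x, y, z in degrees, then the shift along the tool's x, y, z in mm, then the finger opening in mm, from 0 to 87. A call has 1 to 12 rows; each row shifts and turns the pose as measured when the row begins, along the tool's axes as they then stand; what a row does not reach is not made up. A row lasts 1/12 s, in which the tool goes at most 41.7 mm and 7.16 degrees, less where a joint would pass 70% of its speed; a pose out of reach is approached as far as the arm can. A call is refused whole if a number of a shift passes 41.7 or a number of a turn 7.16, either way. A call with a gripper value outside its range is refused whole. The fingers move at their own pace and stop on an object; "grip_force" is the grip in N (left out, the last holds). Time passes only in rows, so rows that do not move let the fingers close. It gives the time, the measured TCP pose, the force and the opening at its end, in the units of the state.
- status.get_state(): the state, without advancing time (a new reading comes with each control period).
- optics.get_image(name): name is "scene" or "top"; returns a dict with "frame" (480x640x3 uint8, red, green, blue), "range_z" (480x640 float32, m along the optical axis (not along the pixel's ray), 0 where there is no reading), "K" (3x3 intrinsics, pixels), "k1" (the pictures are not rectified: a ray, as slopes to the right and down, at radius r is drawn at 1 + k1 r^2 times it, then the intrinsics apply), "R" (3x3) and "t" (3): a world point X has camera coordinates R X + t. Camera axes: x right, y down, z forward; pixel columns grow to the right and rows downward; lengths in m; the calibration is good to about 2 mm. A picture is of the moment at which its call begins.
- order.close_job(): hands the job in, once; it reports no verdict.
The state is a dict: "time": time; "joint_positions": joint angles; "qd": joint speeds; "joint_torque": joint torques, N m; "position": TCP position; "tool_rot": TCP orientation; "ft_force": force on the tool from outside, world axes, zero at the start; "torque": the same for the moment, N m; "grip_width": opening from 0.0 (shut) to 1.0 (fully open).
Only numpy, scipy, OpenCV 4.12 (cv2) and the standard library are available. Lean on these libraries where they do the work, as an engineer would, in place of code of your own. Each camera call takes 0.05 s, during which the arm holds its last target.

## Working session

There is one attempt and no reset: what is moved stays moved. The work goes in short steps, Python scripts to look and compute and a tool call to move; the robot and the scene stay as the last step left them, time stands still between calls to the robot, and variables do not carry over. Pictures are saved under pics/ and viewed, and the job is handed in when it is done.

Besides the shell and the picture viewer there is one more tool, called after ">>>" as name([rows], argument=value, ...), one row to a line, values as JSON. step_arm: Moves the arm, as the interface text tells. Its arguments: {"type":"object","properties":{"rows":{"type":"array"},"grip_force":{"type":"number"}},"required":["rows"]}

```bash
ls; mkdir -p pics
python3 - <<'E'
from bench import status, optics
import cv2,numpy as np
print(status.get_state())
for n in("scene","top"):
    d=optics.get_image(n); cv2.imwrite(f"pics/{n}0.png",d["frame"][:,:,::-1]); np.savez(f"{n}0.npz",**d)
    print(n,d["K"],d["k1"],d["R"],d["t"])
E
```

```text
pics
{'time': 0.0, 'joint_positions': array([ 1.16310844,  0.32182924, -0.0700594 ,  1.45163333,  0.0225528 ,
        1.37079973, -0.05691238]), 'qd': array([-0.0025316 , -0.00102535, -0.00087717, -0.00069365,  0.00017668,
        0.0002097 , -0.00031567]), 'joint_torque': array([-4.88238254e-05, -4.91290891e+01, -4.04072385e-01, -3.12536001e+01,
       -6.38788892e-02,  4.36902547e-02,  1.64138864e-04]), 'position': array([ 0.26581664, -0.59251292,  0.19197822]), 'tool_rot': array([-3.07020484e+00, -6.57234800e-01,  7.08197035e-04]), 'ft_force': array([-1.03723753,  0.38719681, -0.37248561]), 'torque': array([ 0.0520814 ,  0.00678916, -0.00854616]), 'grip_width': 1.0011079689818272}
scene [[453.43723109   0.         321.43648076]
 [  0.         453.43723109 242.40395813]
 [  0.           0.           1.        ]] 0.007581551171405269 [[-0.69516676 -0.71856499  0.02018755]
 [-0.48370433  0.44681029 -0.75258932]
 [ 0.53176433 -0.53293988 -0.65818066]] [0.3563691  0.37630453 0.5125607 ]
top [[449.24606916   0.         320.16233645]
 [  0.         449.24606916 246.09753383]
 [  0.           0.           1.        ]] 0.03279632944465449 [[-0.00879542 -0.9998588   0.01431885]
 [-0.99392312  0.00717016 -0.10984274]
 [ 0.10972456 -0.01519795 -0.99384583]] [-0.07624838  0.59795955  0.85802149]
```

View pics/scene0.png

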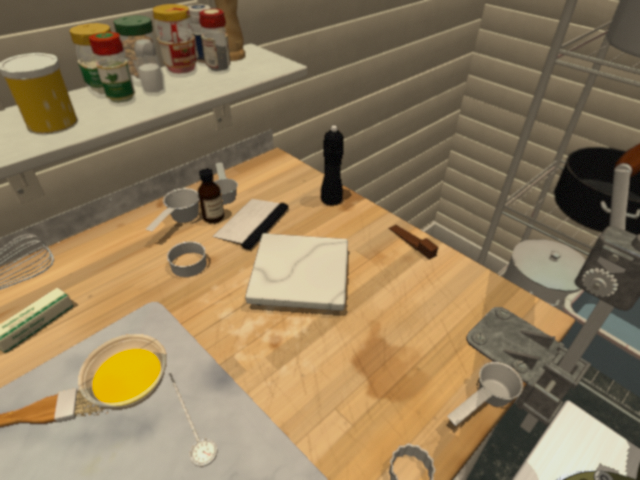

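View pics/top0.png

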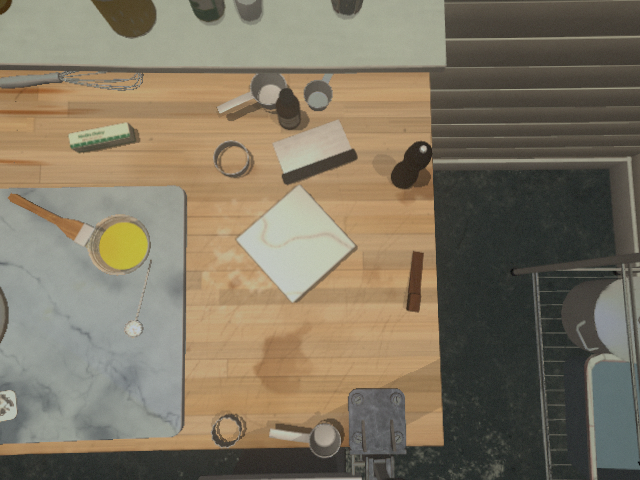

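The top view shows the board at about (297,243), turned about 45°. The wedge is at about (414,280), with its block end near and its tip pointing away. The mill is at (410,170) and the ring at (233,160). Next I measure the board and the wedge.

```bash
cat > h.py <<'E'
import cv2,numpy as np
def und(d,px):
    K=d["K"];p=np.atleast_2d(np.array(px,float))
    D=np.array([float(d["k1"]),0,0,0])
    return cv2.undistortPoints(p[:,None],K,D)[:,0]
def ray(d,px):
    s=und(d,px);v=np.c_[s,np.ones(len(s))]@d["R"]
    return -d["R"].T@d["t"],v
def plane(d,px,z):
    c,v=ray(d,px);return c+v*((z-c[2])/v[:,2])[:,None]
def tri(d1,p1,d2,p2):
    P=[np.c_[d["R"],d["t"]] for d in(d1,d2)]
    X=cv2.triangulatePoints(P[0],P[1],und(d1,p1).T,und(d2,p2).T)
    return (X[:3]/X[3]).T
def proj(d,X):
    return cv2.projectPoints(np.array(X,float).reshape(-1,1,3),cv2.Rodrigues(d["R"])[0],d["t"],d["K"],np.array([float(d["k1"]),0,0,0]))[0][:,0]
E
python3 - <<'E'
import cv2,numpy as np
from h import *
T=dict(np.load("top0.npz"));S=dict(np.load("scene0.npz"))
def quad(d,box,n):
    im=d["frame"];hsv=cv2.cvtColor(im,cv2.COLOR_RGB2HSV)
    m=((hsv[...,1]<60)&(hsv[...,2]>150)).astype(np.uint8)
    x0,y0,x1,y1=box;mm=np.zeros_like(m);mm[y0:y1,x0:x1]=m[y0:y1,x0:x1]
    mm=cv2.morphologyEx(mm,cv2.MORPH_OPEN,np.ones((3,3)))
    c=max(cv2.findContours(mm,cv2.RETR_EXTERNAL,cv2.CHAIN_APPROX_NONE)[0],key=cv2.contourArea)
    h=cv2.convexHull(c); e=.02
    q=cv2.approxPolyDP(h,.04*cv2.arcLength(h,True),True)[:,0]
    # refine by line fits
    pts=c[:,0].astype(float);L=[]
    for i in range(len(q)):
        a,b=q[i].astype(float),q[(i+1)%len(q)].astype(float);u=(b-a)/np.linalg.norm(b-a);r=pts-a
        s=r@u;n_=abs(r@np.array([-u[1],u[0]]));k=(n_<3)&(s>8)&(s<np.linalg.norm(b-a)-8)
        vx,vy,x,y=cv2.fitLine(pts[k].astype(np.float32),cv2.DIST_HUBER,0,.01,.01).ravel();L.append(np.cross([x,y,1],[x+vx,y+vy,1]))
    o=[]
    for i in range(len(q)):
        p=np.cross(L[i-1],L[i]);o.append(p[:2]/p[2])
    print(n,cv2.contourArea(c),np.round(o,1).tolist());return np.array(o)
qt=quad(T,(230,180,362,308),"top");qs=quad(S,(240,230,356,312),"scene")
def srt(p): return p
pt=plane(T,qt,.037);ps=plane(S,qs,.037)
print(pt.round(4));print(ps.round(4))
idx=[np.argmin(np.linalg.norm(ps-p,axis=1)) for p in pt]
X=tri(T,qt,S,qs[idx]);print("tri",X.round(4))
print("sides",np.linalg.norm(pt-np.roll(pt,-1,0),axis=1),pt.mean(0),ps.mean(0))
# wedge
for d,box,n in((T,(395,240,432,320),"top"),(S,(380,215,445,265),"scene")):
    x0,y0,x1,y1=box;im=d["frame"][y0:y1,x0:x1]
    cv2.imwrite(f"pics/w_{n}.png",cv2.resize(im,None,fx=7,fy=7,interpolation=cv2.INTER_CUBIC)[:600,:800,::-1])
    print(im[im.shape[0]//2,::3].tolist())
E
```

```text
top 7048.5 [[298.8, 184.1], [354.7, 245.3], [292.0, 302.2], [235.7, 239.1]]
scene 5706.5 [[263.3, 235.1], [345.8, 240.4], [342.4, 304.3], [246.3, 297.3]]
[[ 0.7223 -0.0393  0.037 ]
 [ 0.598  -0.1493  0.037 ]
 [ 0.4875 -0.0251  0.037 ]
 [ 0.6121  0.0855  0.037 ]]
[[ 0.7158 -0.0371  0.037 ]
 [ 0.595  -0.1445  0.037 ]
 [ 0.4861 -0.022   0.037 ]
 [ 0.6078  0.0855  0.037 ]]
tri [[ 0.7226 -0.0402  0.0314]
 [ 0.5989 -0.1496  0.0315]
 [ 0.4878 -0.0247  0.0334]
 [ 0.6114  0.085   0.0341]]
sides [0.16597802 0.16622745 0.16664534 0.16648686] [ 0.60495328 -0.03204777  0.037     ] [ 0.60118994 -0.029541    0.037     ]
[[190, 155, 110], [193, 160, 115], [192, 157, 111], [193, 160, 112], [187, 154, 110], [83, 59, 42], [87, 56, 39], [90, 63, 42], [85, 55, 34], [190, 155, 110], [189, 154, 111], [193, 159, 111], [188, 154, 108]]
[[191, 151, 100], [189, 149, 97], [185, 145, 93], [182, 141, 90], [185, 143, 90], [193, 146, 90], [204, 153, 92], [188, 141, 84], [105, 75, 45], [72, 40, 23], [90, 49, 26], [88, 49, 23], [85, 48, 24], [87, 50, 24], [109, 69, 38], [95, 54, 26], [104, 67, 40], [165, 127, 79], [183, 143, 91], [166, 131, 85], [112, 96, 74], [98, 89, 73]]
```

View pics/w_top.png

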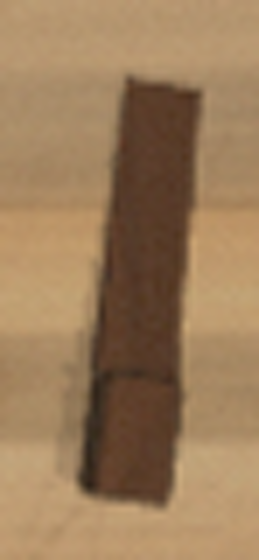

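View pics/w_scene.png

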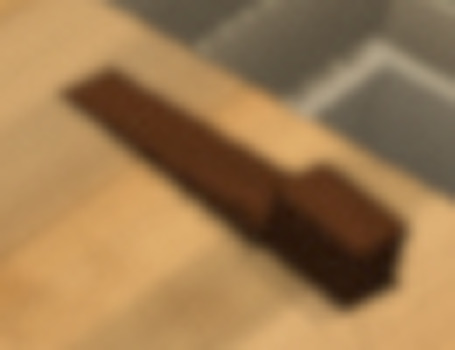

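Run:
```python
import numpy as np
from h import *
T=dict(np.load("top0.npz"));S=dict(np.load("scene0.npz"))
f=lambda p,o:((np.array(p,float)+.5)/7-.5)+o
t=f([[131,80],[202,92],[100,375],[182,380],[97,488],[167,503]],[395,240])
# scene: tip corners (62,92)left/(112,68)right ; block top corners (285,185)?,(322,163),(405,222),(360,255)
s=f([[62,92],[112,68],[280,187],[322,163],[358,253],[405,222]],[380,215])
print(plane(T,t[:2],.0015).round(4),plane(S,s[:2],.0015).round(4))
print(plane(T,t[2:],.027).round(4),plane(S,s[2:],.027).round(4))
X=tri(T,t,S,s);print(X.round(4))
for P in (plane(T,t,.027),plane(S,s,.027)):
    pass
for d,q in((T,t),(S,s)):
    tip=plane(d,q[:2],.0015).mean(0);b=plane(d,q[2:],.027).mean(0)
    print(tip,b,np.linalg.norm((tip-b)[:2]),np.degrees(np.arctan2(*(tip-b)[[1,0]])))
# board
qt=np.array([[298.8,184.1],[354.7,245.3],[292.0,302.2],[235.7,239.1]]);P=plane(T,qt,.037)
for i in range(4):
    v=P[(i+1)%4]-P[i];print(np.degrees(np.arctan2(v[1],v[0])))
```

```text
[[ 0.5893 -0.273   0.0015]
 [ 0.5856 -0.2937  0.0015]] [[ 0.5886 -0.2728  0.0015]
 [ 0.5856 -0.2933  0.0015]]
[[ 0.5031 -0.2558  0.027 ]
 [ 0.5016 -0.2789  0.027 ]
 [ 0.4715 -0.2539  0.027 ]
 [ 0.4672 -0.2735  0.027 ]] [[ 0.5013 -0.259   0.027 ]
 [ 0.4994 -0.2764  0.027 ]
 [ 0.4696 -0.2523  0.027 ]
 [ 0.4683 -0.2727  0.027 ]]
[[ 0.5892 -0.2733  0.0009]
 [ 0.5858 -0.2938  0.0011]
 [ 0.5017 -0.2565  0.0283]
 [ 0.5014 -0.2798  0.0238]
 [ 0.4712 -0.2547  0.0245]
 [ 0.4678 -0.2731  0.0271]]
[ 0.58748921 -0.28336362  0.0015    ] [ 0.48586926 -0.26554935  0.027     ] 0.10316957849165531 -9.943083130421659
[ 0.58707894 -0.28305569  0.0015    ] [ 0.48464997 -0.26512057  0.027     ] 0.10398732489071295 -9.931697736738784
-138.4556443090375
131.6886292180167
41.62271434737083
-48.53485685546506
```

```bash
cat > go.py <<'E'
import sys,numpy as np,cv2
from bench import status
s=status.get_state();R=cv2.Rodrigues(np.array(s["tool_rot"]))[0];p=s["position"]
print("t %.2f p %s yaw %.1f tilt %.2f F %s g %.3f"%(s["time"],(p*1000).round(1),np.degrees(np.arctan2(R[1,0],R[0,0])),np.degrees(np.arccos(min(1,-R[2,2]))),np.round(s["ft_force"],2),s["grip_width"]))
if len(sys.argv)>3:
    t=np.array(sys.argv[1:4],float);d=R.T@(t-p*1000);print("shift mm",d.round(1),"rows>=",np.linalg.norm(d)/41.7,"per",(d/np.ceil(np.linalg.norm(d)/40)).round(1))
    if len(sys.argv)>4:
        y=np.radians(float(sys.argv[4]));G=np.array([[np.cos(y),np.sin(y),0],[np.sin(y),-np.cos(y),0],[0,0,-1]])
        r=np.degrees(cv2.Rodrigues(R.T@G)[0].ravel());print("turn deg",r.round(2),"rows>=",np.abs(r).max()/7.16)
E
python3 go.py 598 -123 70
```

```text
t 0.10 p [ 265.8 -592.6  192.1] yaw 24.2 tilt 0.10 F [-0.98  0.15 -0.32] g 0.999
shift mm [ 495.3 -292.2  122.6] rows>= 14.100900895990803 per [ 33.  -19.5   8.2]
```

>>> step_arm([
  [[0, 0, 0], [33, -19.5, 6], 0],
  [[0, 0, 0], [33, -19.5, 6], 0],
  [[0, 0, 0], [33, -19.5, 6], 0],
  [[0, 0, 0], [33, -19.5, 6], 0],
  [[0, 0, 0], [33, -19.5, 6], 0],
  [[0, 0, 0], [33, -19.5, 6], 0],
  [[0, 0, 0], [33, -19.5, 6], 0],
  [[0, 0, 0], [33, -19.5, 6], 0],
  [[0, 0, 0], [33, -19.5, 6], 0],
  [[0, 0, 0], [33, -19.5, 6], 0],
  [[0, 0, 0], [33, -19.5, 6], 0],
  [[0, 0, 0], [33, -19.5, 6], 0],
], grip_force=20)

```text
time: 1.1
position: [0.5322, -0.2134, 0.1099]
tool_rot: [-3.079, -0.62, 0.017]
ft_force: [0.3, 0.2, 0.5]
grip_width: 0.175
```

```bash
python3 go.py 598 -123 60
```

```text
t 1.10 p [ 532.2 -213.4  109.9] yaw 22.8 tilt 0.61 F [0.26 0.25 0.51] g 0.175
shift mm [ 96.1 -57.7  49.1] rows>= 2.935607787813583 per [ 24.  -14.4  12.3]
```

>>> step_arm([
  [[0, 0, 0], [24, -14, 12], 0],
  [[0, 0, 0], [24, -14, 12], 0],
  [[0, 0, 0], [24, -14, 12], 0],
  [[0, 0, 0], [20, -10, 8], 0],
  [[0, 0, 0], [0, 0, 0], 0],
  [[0, 0, 0], [0, 0, 0], 0],
])

```text
time: 1.6
position: [0.6012, -0.1109, 0.0597]
tool_rot: [-3.066, -0.644, 0.018]
ft_force: [0.2, -0.0, -0.2]
grip_width: 0.001
```

```bash
python3 go.py 598 -123 55 24
```

```text
t 1.60 p [ 601.2 -110.9   59.7] yaw 23.7 tilt 0.82 F [ 0.24 -0.04 -0.16] g 0.001
shift mm [-7.7  9.8  4.6] rows>= 0.3193911549715443 per [-7.7  9.8  4.6]
turn deg [-0.62  0.55 -0.28] rows>= 0.08600061069165435
```

>>> step_arm([
  [[-0.6, 0.5, 0], [-7.7, 9.8, 4], 0],
  [[0, 0, 0], [0, 0, 3], 0],
  [[0, 0, 0], [0, 0, 3], 0],
  [[0, 0, 0], [0, 0, 2], 0],
  [[0, 0, 0], [0, 0, 0], 0],
])

```text
time: 2.02
position: [0.5949, -0.1303, 0.0466]
tool_rot: [3.073, 0.634, -0.003]
ft_force: [-0.2, -0.1, 1.4]
grip_width: 0.002
```

```bash
python3 go.py 598 -123 45 24
```

```text
t 2.02 p [ 594.9 -130.3   46.6] yaw 23.3 tilt 0.23 F [-0.16 -0.06  1.38] g 0.002
shift mm [ 5.7 -5.5  1.6] rows>= 0.19385896686829332 per [ 5.7 -5.5  1.6]
turn deg [ 0.17  0.16 -0.68] rows>= 0.09444054343782857
```

>>> step_arm([
  [[0, 0, 0], [3, -3, -2], 0],
  [[0, 0, 0], [1, -1, 0], 0],
  [[0, 0, 0], [0, 0, 0], 0],
])

```text
time: 2.27
position: [0.5968, -0.127, 0.0494]
tool_rot: [3.073, 0.628, -0.003]
ft_force: [-0.1, 0.0, 0.5]
grip_width: 0.009
```

>>> step_arm([
  [[0, 0, 0], [0, 0, 1], 0],
  [[0, 0, 0], [0, 0, 0], 0],
])

```text
time: 2.43
position: [0.5974, -0.1266, 0.049]
tool_rot: [3.073, 0.629, -0.001]
ft_force: [0.6, -0.7, -0.7]
grip_width: 0.007
```

>>> step_arm([
  [[0, 0, 0], [0, 0, 1], 0],
  [[0, 0, 0], [0, 0, 0], 0],
])

```text
time: 2.6
position: [0.5976, -0.1263, 0.048]
tool_rot: [3.073, 0.63, -0.0]
ft_force: [0.1, 0.8, 0.1]
grip_width: 0.01
```

>>> step_arm([
  [[0, 0, 0], [0, 0, 1], 0],
  [[0, 0, 0], [0, 0, 0], 0],
])

```text
time: 2.77
position: [0.5977, -0.1261, 0.0469]
tool_rot: [3.073, 0.631, -0.0]
ft_force: [-0.6, 0.0, 0.0]
grip_width: 0.004
```

>>> step_arm([
  [[0, 0, 0], [0, 0, 1.5], 0],
  [[0, 0, 0], [0, 0, 1], 0],
  [[0, 0, 0], [0, 0, 0], 0],
])

```text
time: 3.02
position: [0.5976, -0.126, 0.044]
tool_rot: [3.073, 0.631, -0.001]
ft_force: [-1.0, -0.3, 0.2]
grip_width: 0.006
```

>>> step_arm([
  [[0, 0, 0], [0, 0, 1.5], 0],
  [[0, 0, 0], [0, 0, 0], 0],
])

```text
time: 3.18
position: [0.5975, -0.1261, 0.0422]
tool_rot: [3.073, 0.631, -0.001]
ft_force: [-0.0, -0.3, 0.1]
grip_width: 0.002
```

>>> step_arm([
  [[0, 0, 0], [0, 0, 1.5], 0],
  [[0, 0, 0], [0, 0, 0], 0],
])

```text
time: 3.35
position: [0.5975, -0.1261, 0.0405]
tool_rot: [3.073, 0.631, -0.001]
ft_force: [-0.7, -0.7, 0.3]
grip_width: 0.006
```

>>> step_arm([
  [[0, 0, 0], [0, 0, 1.5], 0],
  [[0, 0, 0], [0, 0, 0], 0],
])

```text
time: 3.52
position: [0.5975, -0.1261, 0.0388]
tool_rot: [3.073, 0.631, -0.001]
ft_force: [-0.2, 0.7, -0.2]
grip_width: 0.004
```

Run:
```python
from bench import status, optics
import cv2,numpy as np
for n in("scene","top"):
    d=optics.get_image(n); cv2.imwrite(f"pics/{n}1.png",cv2.resize(d["frame"][150:330,200:440,::-1],None,fx=3,fy=3)); np.savez(f"{n}1.npz",**d)
```

```text
(no output)
```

View pics/scene1.png

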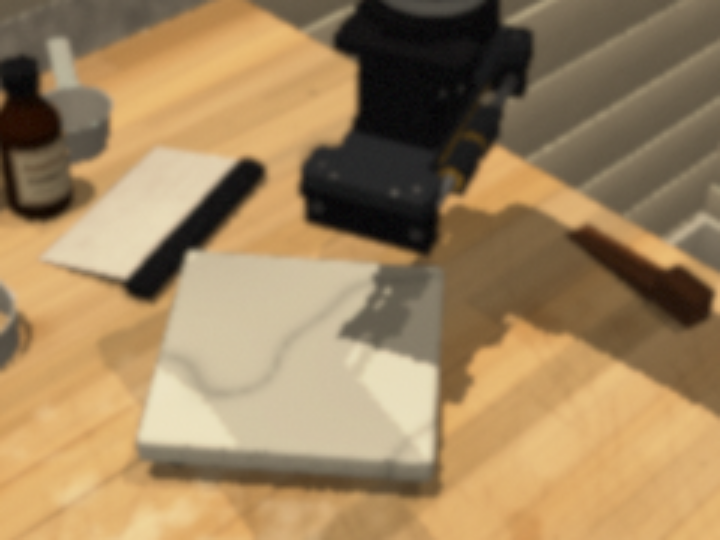

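Run:
```python
import numpy as np,cv2
from h import *
for n in("scene","top"):
    d=dict(np.load(n+"1.npz"));c=-d["R"].T@d["t"];print(c)
    px=proj(d,[[.5975,-.1261,.0308],[.5975,-.1261,.0498],[.5975,-.1261,.12],[.598,-.1228,.037]]);print(n,px.round(0).tolist())
    x,y=px[0].astype(int);print(d["range_z"][y-8:y+9:4,x-8:x+9:4],(d["R"]@[.5975,-.1261,.0308]+d["t"])[2])
```

```text
[0.15719459 0.36110166 0.61336608]
scene [[338.0, 246.0], [339.0, 239.0], [340.0, 210.0], [337.0, 245.0]]
[[0.8878844  0.8874018  0.94464386 0.9445214  0.9465624 ]
 [0.87812567 0.8773405  0.8783539  0.88001555 0.8793288 ]
 [0.87167346 0.8693082  0.87002605 0.86872965 0.8722007 ]
 [0.8626481  0.86045253 0.         0.86224097 0.8610899 ]
 [0.85062635 0.85081685 0.8544629  0.8544354  0.85605836]] 0.8772216377120751
[ 0.49950915 -0.06748491  0.91951439]
top [[343.0, 246.0], [343.0, 245.0], [346.0, 241.0], [341.0, 245.0]]
[[0.4264553  0.42752916 0.4272875  0.42280447 0.41890728]
 [0.42819464 0.42888755 0.42372856 0.42025846 0.4179904 ]
 [0.4292748  0.4256527  0.42094898 0.41917008 0.4168946 ]
 [0.4281837  0.42242178 0.4192265  0.41401005 0.4124122 ]
 [0.42631897 0.4200337  0.4152994  0.4124538  0.41060826]] 0.8948879290608744
```

View pics/top1.png

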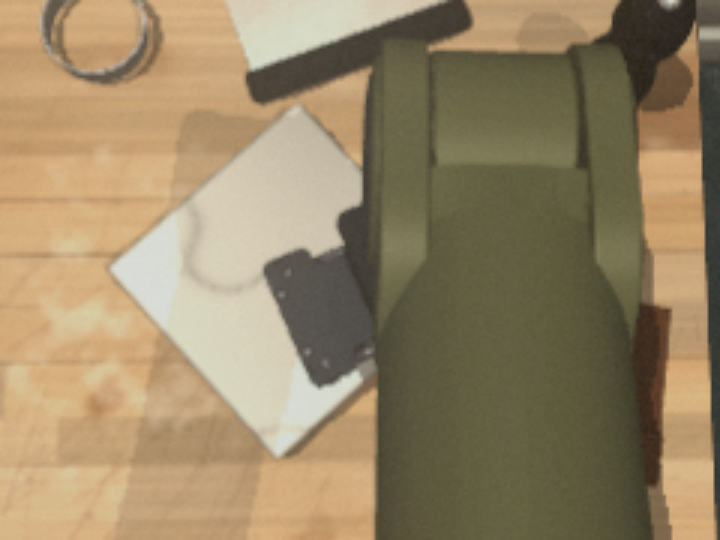

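Run:
```python
import numpy as np,cv2
d=dict(np.load("scene1.npz"));im=d["frame"][180:280,290:390]
z=d["range_z"][180:280,290:390];zz=np.clip((z-.7)/.3*255,0,255).astype(np.uint8)
a=cv2.resize(im[:,:,::-1],(400,400),interpolation=cv2.INTER_CUBIC);b=cv2.resize(cv2.applyColorMap(zz,cv2.COLORMAP_JET),(400,400),interpolation=0)
cv2.imwrite("pics/z1.png",np.hstack([a,b]))
```

```text
(no output)
```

View pics/z1.png

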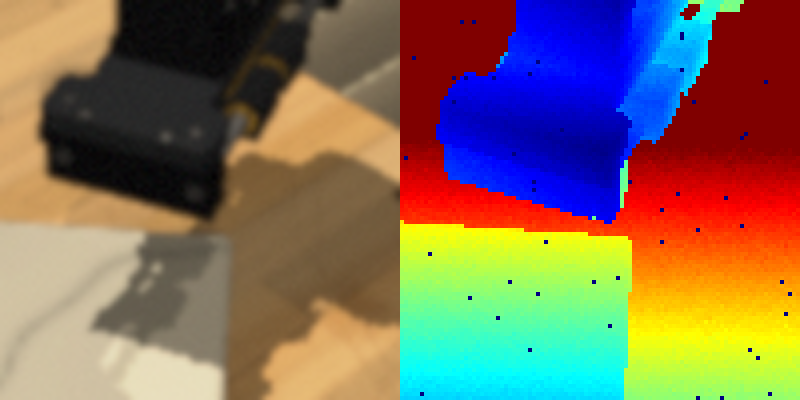

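Run:
```python
import numpy as np,cv2
from h import *
from bench import status
s=status.get_state();print(s["position"],s["grip_width"],s["joint_positions"])
R=cv2.Rodrigues(np.array(s["tool_rot"]))[0];p=s["position"];print(R.round(3))
d=dict(np.load("scene1.npz"))
for q in ([37,-95,-62],[-37,-95,-62],[37,95,-62],[-37,95,-62],[0,0,8],[15,0,-40],[0,15,-40],[0,0,-62]):
    X=p+R@(np.array(q)/1e3);print(q,X.round(3),proj(d,[X]).round(0)[0],(d["R"]@X+d["t"])[2].round(3))
# actual 3d of body pixels
from itertools import product
for px in ([305,222],[342,233],[300,214],[345,208],[303,203]):
    c,v=ray(d,[px]);z=d["range_z"][px[1],px[0]];print(px,z,(c+v*z).round(3))
```

```text
[ 0.59771055 -0.12617812  0.03912587] 0.003803440389577242 [ 0.49065273  0.38525853 -0.39971179  1.71510325  0.17253804  1.07397385
 -1.13116275]
[[ 0.919  0.394  0.001]
 [ 0.394 -0.919 -0.005]
 [-0.001  0.005 -1.   ]]
[37, -95, -62] [ 0.594 -0.024  0.101] [300. 244.] 0.775
[-37, -95, -62] [ 0.526 -0.053  0.101] [340. 256.] 0.754
[37, 95, -62] [ 0.669 -0.199  0.102] [339. 186.] 0.907
[-37, 95, -62] [ 0.601 -0.228  0.102] [375. 195.] 0.887
[0, 0, 8] [ 0.598 -0.126  0.031] [338. 246.] 0.877
[15, 0, -40] [ 0.611 -0.12   0.079] [332. 225.] 0.85
[0, 15, -40] [ 0.604 -0.14   0.079] [342. 222.] 0.856
[0, 0, -62] [ 0.598 -0.126  0.101] [340. 218.] 0.831
[305, 222] 0.7491174 [[ 0.591 -0.034  0.145]]
[342, 233] 0.73372877 [[ 0.532 -0.061  0.143]]
[300, 214] 0.73556125 [[ 0.595 -0.027  0.163]]
[345, 208] 0.72150093 [[ 0.541 -0.075  0.18 ]]
[303, 203] 0.73049486 [[ 0.597 -0.035  0.18 ]]
```

```bash
cat > tilt.py <<'E'
import numpy as np,cv2,sys
from h import *
def fit(d,c=(.6035,-.031),ang=41.6,half=.075):
    ii,jj=np.mgrid[200:320,225:365];z=d["range_z"][200:320,225:365].ravel();px=np.c_[jj.ravel(),ii.ravel()]
    o,v=ray(d,px);X=o+v*z[:,None]
    a=np.radians(ang);u=(X[:,:2]-c)@[np.cos(a),np.sin(a)];w=(X[:,:2]-c)@[-np.sin(a),np.cos(a)]
    k=(z>0)&(abs(u)<half)&(abs(w)<half)&(abs(X[:,2]-.037)<.02)
    for _ in range(4):
        A=np.c_[u[k],w[k],np.ones(k.sum())];s=np.linalg.lstsq(A,X[k,2],rcond=None)[0]
        r=X[:,2]-np.c_[u,w,np.ones(len(u))]@s;k=k&(abs(r)<3*max(.0005,np.std(r[k])))
    cor={n:round(1000*(s[2]+.065*(a*s[0]+b*s[1])),2) for n,a,b in(("far",1,-1),("left",1,1),("near",-1,1),("right",-1,-1))}
    return cor,k.sum()
if __name__=="__main__":
    for f in sys.argv[1:]: print(f,fit(dict(np.load(f))))
E
python3 tilt.py scene0.npz scene1.npz top0.npz top1.npz
```

```text
scene0.npz ({'far': np.float64(36.36), 'left': np.float64(36.35), 'near': np.float64(36.25), 'right': np.float64(36.26)}, np.int64(4763))
scene1.npz ({'far': np.float64(36.47), 'left': np.float64(36.33), 'near': np.float64(36.16), 'right': np.float64(36.3)}, np.int64(4737))
top0.npz ({'far': np.float64(37.52), 'left': np.float64(37.6), 'near': np.float64(37.29), 'right': np.float64(37.22)}, np.int64(5604))
top1.npz ({'far': np.float64(37.65), 'left': np.float64(37.58), 'near': np.float64(37.21), 'right': np.float64(37.29)}, np.int64(3628))
```

>>> step_arm([
  [[0, 0, 0], [0, 0, -30], 0],
  [[0, 0, 0], [0, 0, -30], 40],
  [[0, 0, 0], [0, 0, -30], 60],
  [[0, 0, 0], [0, 0, 0], 87],
  [[0, 0, 0], [0, 0, 0], 87],
  [[0, 0, 0], [0, 0, 0], 87],
])

```text
time: 4.12
position: [0.5968, -0.1255, 0.1319]
tool_rot: [3.074, 0.631, -0.004]
ft_force: [-0.2, 0.2, 0.3]
grip_width: 0.295
```

```bash
python3 go.py
python3 - <<'E'
from bench import status, optics
import cv2,numpy as np
for n in("scene",):
    d=optics.get_image(n); np.savez(f"{n}2.npz",**d)
    im=d["frame"][100:280,230:430]
    z=d["range_z"][100:280,230:430];zz=np.clip((z-.55)/.45*255,0,255).astype(np.uint8)
    a=cv2.resize(im[:,:,::-1],(400,360),interpolation=cv2.INTER_CUBIC);b=cv2.resize(cv2.applyColorMap(zz,cv2.COLORMAP_JET),(400,360),interpolation=0)
    cv2.imwrite("pics/z2.png",np.hstack([a,b]))
E
```

```text
t 4.12 p [ 596.8 -125.5  131.9] yaw 23.2 tilt 0.25 F [-0.16  0.22  0.31] g 0.295
```

View pics/z2.png

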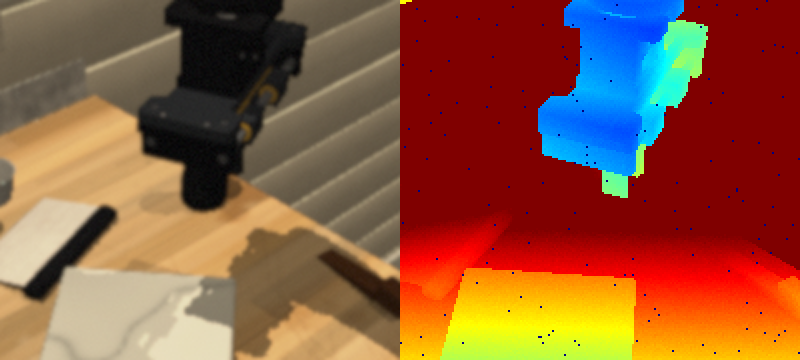

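Run:
```python
import numpy as np
from h import *
d=dict(np.load("scene2.npz"))
for r in range(188,201):
  for c in (334,338,341):
    z=d["range_z"][r,c];o,v=ray(d,[[c,r]]);print(r,c,(o+v*z).round(3)[0],end=' ')
  print()
o,v=ray(d,[[338,198]])
print(proj(d,[[.597,-.1255,.124]]))
```

```text
188 334 [ 0.593 -0.102  0.18 ] 188 338 [ 0.587 -0.106  0.181] 188 341 [ 0.582 -0.107  0.183] 
189 334 [ 0.592 -0.102  0.178] 189 338 [ 0.585 -0.104  0.181] 189 341 [ 0.582 -0.108  0.181] 
190 334 [ 0.594 -0.103  0.175] 190 338 [ 0.587 -0.106  0.177] 190 341 [ 0.583 -0.109  0.178] 
191 334 [ 0.594 -0.103  0.173] 191 338 [ 0.587 -0.105  0.176] 191 341 [ 0.581 -0.107  0.177] 
192 334 [ 0.593 -0.102  0.172] 192 338 [ 0.587 -0.106  0.174] 192 341 [ 0.581 -0.107  0.176] 
193 334 [ 0.595 -0.104  0.168] 193 338 [ 0.586 -0.105  0.172] 193 341 [ 0.583 -0.109  0.172] 
194 334 [ 0.593 -0.103  0.167] 194 338 [ 0.588 -0.107  0.168] 194 341 [ 0.582 -0.108  0.171] 
195 334 [ 0.593 -0.103  0.165] 195 338 [ 0.587 -0.106  0.167] 195 341 [ 0.582 -0.109  0.168] 
196 334 [ 0.593 -0.103  0.164] 196 338 [ 0.587 -0.107  0.164] 196 341 [ 0.581 -0.107  0.167] 
197 334 [ 0.724 -0.243  0.025] 197 338 [ 0.585 -0.105  0.164] 197 341 [ 0.581 -0.108  0.165] 
198 334 [ 0.723 -0.242  0.023] 198 338 [ 0.719 -0.251  0.021] 198 341 [ 0.581 -0.107  0.163] 
199 334 [ 0.723 -0.242  0.02 ] 199 338 [ 0.72  -0.252  0.017] 199 341 [ 0.723 -0.265  0.009] 
200 334 [ 0.725 -0.244  0.016] 200 338 [ 0.72  -0.252  0.015] 200 341 [ 0.721 -0.263  0.008] 
[[340.36811891 207.99615745]]
```

>>> step_arm([
  [[0, 0, 0], [0, -2, 25], 0],
  [[0, 0, 0], [0, 0, 25], 0],
  [[0, 0, 0], [0, 0, 25], 0],
  [[0, 0, 0], [0, 0, 10], 0],
  [[0, 0, 0], [0, 0, 0], 0],
  [[0, 0, 0], [0, 0, 0], 0],
])

```text
time: 4.67
position: [0.593, -0.1234, 0.0395]
tool_rot: [3.076, 0.632, -0.012]
ft_force: [-0.2, -0.3, -0.1]
grip_width: 0.071
```

```bash
python3 go.py 598 -123 30 24
python3 - <<'E'
from bench import status, optics
import cv2,numpy as np
d=optics.get_image("scene"); np.savez(f"scene3.npz",**d)
im=d["frame"][160:280,290:400]
cv2.imwrite("pics/z3.png",cv2.resize(im[:,:,::-1],(550,600),interpolation=cv2.INTER_CUBIC))
E
```

```text
t 4.67 p [ 593.  -123.4   39.5] yaw 23.2 tilt 0.46 F [-0.23 -0.26 -0.13] g 0.071
shift mm [4.8 1.6 9.5] rows>= 0.2585046188802705 per [4.8 1.6 9.5]
turn deg [-0.03  0.45 -0.77] rows>= 0.10797514242009813
```

View pics/z3.png

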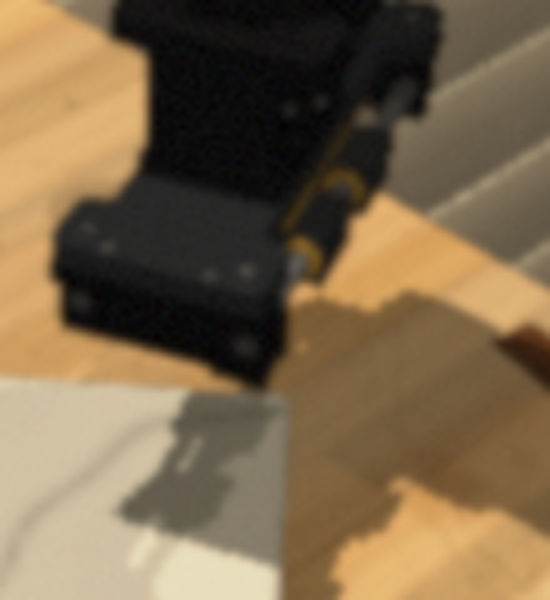

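>>> step_arm([
  [[0, 0.4, 0], [4, 1, 6], 0],
  [[0, 0, 0], [0, 0, 4], 0],
  [[0, 0, 0], [0, 0, 3], 0],
  [[0, 0, 0], [0, 0, 0], 0],
])

```text
time: 5.05
position: [0.6007, -0.1234, 0.0295]
tool_rot: [3.075, 0.631, 0.009]
ft_force: [-0.2, 0.2, 0.3]
grip_width: 0.007
```

>>> step_arm([
  [[0, 0, 0], [0, 0, 3], 0],
  [[0, 0, 0], [0, 0, 3], 0],
  [[0, 0, 0], [0, 0, 0], 0],
])

```text
time: 5.3
position: [0.6018, -0.1236, 0.0243]
tool_rot: [3.074, 0.631, 0.013]
ft_force: [-0.6, 0.0, -0.4]
grip_width: 0.002
```

>>> step_arm([
  [[0, 0, 0], [0, 0, 2], 0],
  [[0, 0, 0], [0, 0, 0], 0],
])

```text
time: 5.47
position: [0.6018, -0.1237, 0.0222]
tool_rot: [3.074, 0.631, 0.013]
ft_force: [-0.4, -0.2, 0.0]
grip_width: 0.006
```

>>> step_arm([
  [[0, 0, 0], [0, 0, 2], 0],
  [[0, 0, 0], [0, 0, 0], 0],
])

```text
time: 5.63
position: [0.6019, -0.1237, 0.0201]
tool_rot: [3.074, 0.631, 0.013]
ft_force: [-0.1, -0.9, -0.3]
grip_width: 0.002
```

>>> step_arm([
  [[0, 0, 0], [-1, 0, 2], 0],
  [[0, 0, 0], [0, 0, 2], 0],
  [[0, 0, 0], [0, 0, 1], 0],
  [[0, 0, 0], [0, 0, 0], 0],
])

```text
time: 5.97
position: [0.6009, -0.1241, 0.0145]
tool_rot: [3.074, 0.631, 0.013]
ft_force: [-0.3, -0.8, 0.7]
grip_width: 0.005
```

>>> step_arm([
  [[0, 0, 0], [0, 0, 2], 0],
  [[0, 0, 0], [0, 0, 0], 0],
])

```text
time: 6.13
position: [0.6009, -0.1242, 0.0123]
tool_rot: [3.074, 0.631, 0.013]
ft_force: [0.5, 0.9, -0.1]
grip_width: 0.003
```

```bash
python3 - <<'E'
from bench import status, optics
import cv2,numpy as np
d=optics.get_image("scene"); np.savez(f"scene4.npz",**d)
im=d["frame"][160:280,290:400]
cv2.imwrite("pics/z4.png",cv2.resize(im[:,:,::-1],(550,600),interpolation=cv2.INTER_CUBIC))
E
python3 tilt.py scene4.npz
```

```text
scene4.npz ({'far': np.float64(36.43), 'left': np.float64(36.36), 'near': np.float64(36.23), 'right': np.float64(36.29)}, np.int64(4667))
```

View pics/z4.png

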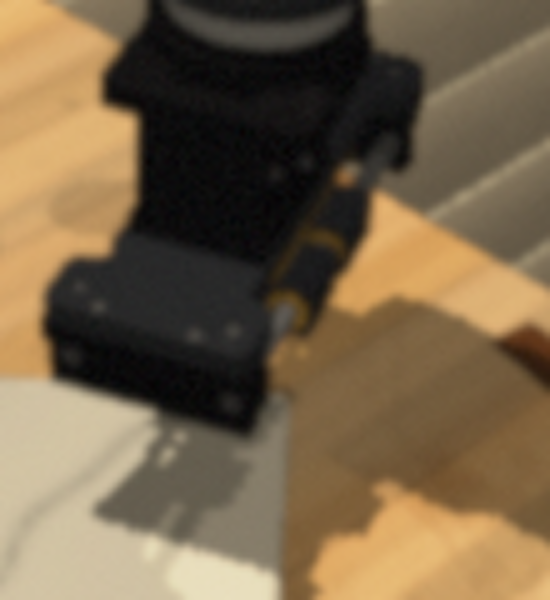

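>>> step_arm([
  [[0, 0, 0], [0, 0, 1.5], 0],
  [[0, 0, 0], [0, 0, 0], 0],
])

```text
time: 6.35
position: [0.6012, -0.1242, 0.011]
tool_rot: [3.074, 0.631, 0.014]
ft_force: [0.5, 0.4, -0.4]
grip_width: 0.007
```

>>> step_arm([
  [[0, 0, 0], [0, 0, 1.5], 0],
  [[0, 0, 0], [0, 0, 0], 0],
])

```text
time: 6.52
position: [0.6013, -0.1242, 0.0094]
tool_rot: [3.073, 0.631, 0.014]
ft_force: [-0.3, -0.1, -0.3]
grip_width: 0.008
```

>>> step_arm([
  [[0, 0, 0], [0, 0, 1], 0],
  [[0, 0, 0], [0, 0, 0], 0],
])

```text
time: 6.68
position: [0.6013, -0.1242, 0.0083]
tool_rot: [3.073, 0.631, 0.014]
ft_force: [-0.3, -0.1, -0.6]
grip_width: 0.003
```

>>> step_arm([
  [[0, 0, 0], [0, 0, 1], 0],
  [[0, 0, 0], [0, 0, 0], 0],
])

```text
time: 6.85
position: [0.6016, -0.1243, 0.0077]
tool_rot: [3.073, 0.631, 0.015]
ft_force: [-1.1, -0.6, 0.1]
grip_width: 0.006
```

>>> step_arm([
  [[0, 0, 0], [0, 0, 1], 0],
  [[0, 0, 0], [0, 0, 0], 0],
])

```text
time: 7.02
position: [0.6018, -0.1243, 0.0078]
tool_rot: [3.073, 0.631, 0.015]
ft_force: [0.2, 0.2, 0.7]
grip_width: 0.004
```

>>> step_arm([
  [[0, 0, 0], [0, 0, 1.5], 0],
  [[0, 0, 0], [0, 0, 0], 0],
])

```text
time: 7.18
position: [0.6022, -0.1244, 0.0078]
tool_rot: [3.072, 0.63, 0.016]
ft_force: [-0.2, 0.3, -0.2]
grip_width: 0.005
```

```bash
python3 go.py
python3 - <<'E'
from bench import status, optics
import cv2,numpy as np
from h import *
d=optics.get_image("scene"); np.savez(f"scene5.npz",**d)
im=d["frame"][160:280,290:400]
cv2.imwrite("pics/z5.png",cv2.resize(im[:,:,::-1],(550,600),interpolation=cv2.INTER_CUBIC))
for r in range(236,254,2):
    c=338;o,v=ray(d,[[c,r]]);print(r,(o+v*d["range_z"][r,c]).round(4))
print(status.get_state()["joint_positions"])
E
python3 tilt.py scene5.npz
```

```text
t 7.18 p [ 602.2 -124.4    7.8] yaw 23.2 tilt 0.65 F [-0.18  0.35 -0.24] g 0.005
236 [[ 0.5322 -0.0521  0.1407]]
238 [[ 0.5319 -0.052   0.1368]]
240 [[ 0.532  -0.0524  0.1322]]
242 [[ 0.5364 -0.0576  0.122 ]]
244 [[ 0.5361 -0.0576  0.1177]]
246 [[ 0.5361 -0.0578  0.1132]]
248 [[ 0.5356 -0.0576  0.1091]]
250 [[ 0.5868 -0.1145  0.0357]]
252 [[ 0.5822 -0.1098  0.0365]]
[ 0.48287815  0.42154686 -0.39425302  1.73753545  0.18935813  1.00797471
 -1.14587719]
scene5.npz ({'far': np.float64(36.44), 'left': np.float64(36.31), 'near': np.float64(36.16), 'right': np.float64(36.3)}, np.int64(4608))
```

View pics/z5.png

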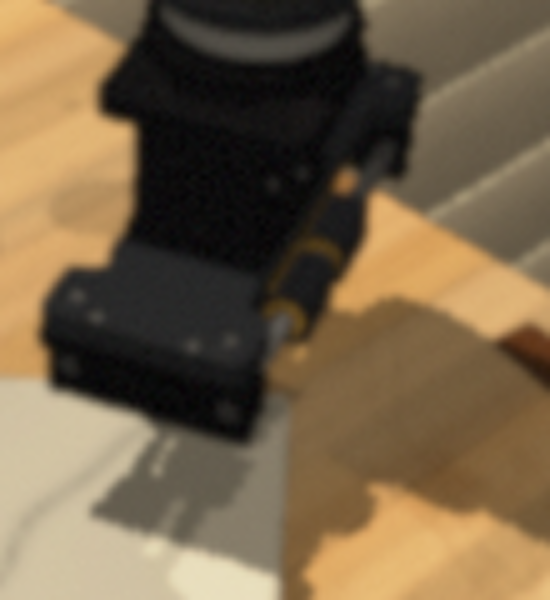

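>>> step_arm([
  [[0, 0, 0], [0, 0, 4], 0],
  [[0, 0, 0], [0, 0, 4], 0],
])

```text
time: 7.4
position: [0.6025, -0.1246, 0.007]
tool_rot: [3.07, 0.629, 0.013]
ft_force: [-14.1, 1.5, 32.1]
grip_width: 0.008
```

```bash
python3 go.py;python3 - <<'E'
from bench import status
s=status.get_state();print(s["joint_torque"],s["torque"],s["joint_positions"])
E
```

```text
t 7.40 p [ 602.5 -124.6    7. ] yaw 23.2 tilt 0.63 F [-14.09   1.55  32.13] g 0.008
[-2.60306150e-01 -3.18868697e+01 -2.71405153e+00 -2.16712922e+01
  5.08561023e-01 -4.97882053e+00  4.85717232e-03] [0.54583392 3.08773922 0.04544805] [ 0.48076332  0.42357539 -0.39352643  1.73627193  0.19253554  1.00891234
 -1.14928064]
```

>>> step_arm([
  [[0, 0, 0], [0, 0, -5], 0],
  [[0, 0, 0], [0, 0, -10], 0],
  [[0, 0, 0], [0, 0, -10], 0],
  [[0, 0, 0], [0, 0, 0], 0],
])

```text
time: 7.73
position: [0.603, -0.1244, 0.0348]
tool_rot: [3.069, 0.63, 0.015]
ft_force: [0.4, -0.1, 1.0]
grip_width: 0.004
```

```bash
cat > snap.py <<'E'
import sys
from bench import optics
import numpy as np,tilt
for n in("scene","top"):
    d=optics.get_image(n);np.savez(n+sys.argv[1]+".npz",**d)
    if n=="scene": print(tilt.fit(d))
E
python3 snap.py 6; python3 go.py 609 61 50 23
```

```text
({'far': np.float64(36.49), 'left': np.float64(36.34), 'near': np.float64(36.19), 'right': np.float64(36.33)}, np.int64(4755))
t 7.83 p [ 601.7 -124.3   32.9] yaw 23.2 tilt 0.59 F [-0.68 -0.07 -0.86] g 0.006
shift mm [  79.8 -167.3  -18.1] rows>= 4.467002635127778 per [ 16.  -33.5  -3.6]
turn deg [ 0.49 -0.32  0.18] rows>= 0.06847043985155477
```

```bash
python3 go.py 512 -25.5 25 23
```

```text
t 7.83 p [ 601.7 -124.3   32.9] yaw 23.2 tilt 0.59 F [-0.68 -0.07 -0.86] g 0.006
shift mm [ -43.5 -126.2    6.6] rows>= 3.205894663996887 per [-10.9 -31.6   1.6]
turn deg [ 0.49 -0.32  0.18] rows>= 0.06847043985155477
```

>>> step_arm([
  [[0.3, -0.2, 0], [-11, -31.5, 0], 0],
  [[0, 0, 0], [-11, -31.5, 2], 0],
  [[0, 0, 0], [-11, -31.5, 2], 0],
  [[0, 0, 0], [-8, -20, 2], 0],
  [[0, 0, 0], [0, 0, 0], 0],
  [[0, 0, 0], [0, 0, 0], 0],
])

```text
time: 8.33
position: [0.5131, -0.0339, 0.0206]
tool_rot: [3.078, 0.625, -0.004]
ft_force: [0.5, -0.2, 0.1]
grip_width: 0.008
```

```bash
python3 go.py 512 -25.5 15 23
```

```text
t 8.33 p [513.1 -33.9  20.6] yaw 22.9 tilt 0.17 F [ 0.52 -0.19  0.06] g 0.008
shift mm [ 2.3 -8.2  5.6] rows>= 0.2430742103033984 per [ 2.3 -8.2  5.6]
turn deg [ 0.03  0.17 -0.05] rows>= 0.023989812404527376
```

>>> step_arm([
  [[0, 0, 0], [2, -7, 4], 0],
  [[0, 0, 0], [0, 0, 2], 0],
  [[0, 0, 0], [0, 0, 0], 0],
])

```text
time: 8.58
position: [0.5129, -0.0275, 0.0133]
tool_rot: [3.078, 0.622, -0.005]
ft_force: [-0.7, 0.9, -0.3]
grip_width: 0.006
```

>>> step_arm([
  [[0, 0, 0], [0, 0, 2], 0],
  [[0, 0, 0], [0, 0, 2], 0],
])

```text
time: 8.75
position: [0.5142, -0.0285, 0.009]
tool_rot: [3.079, 0.619, -0.003]
ft_force: [0.3, -0.1, -0.3]
grip_width: 0.007
```

>>> step_arm([
  [[0, 0, 0], [0, 0, 2], 0],
  [[0, 0, 0], [0, 0, 2], 0],
])

```text
time: 8.92
position: [0.5136, -0.0288, 0.0046]
tool_rot: [-3.08, -0.617, 0.007]
ft_force: [-4.0, 1.2, 5.7]
grip_width: 0.003
```

>>> step_arm([
  [[0, 0, 0], [0, 0, 2], 0],
  [[0, 0, 0], [0, 0, 2], 0],
])

```text
time: 9.08
position: [0.5122, -0.0288, 0.0006]
tool_rot: [-3.08, -0.616, 0.012]
ft_force: [-8.9, 1.0, 23.0]
grip_width: 0.002
```

```bash
python3 go.py; python3 snap.py 7; python3 go.py;python3 tilt.py top7.npz
```

```text
t 9.08 p [512.2 -28.8   0.6] yaw 22.6 tilt 0.46 F [-8.89  1.02 22.97] g 0.002
({'far': np.float64(43.51), 'left': np.float64(36.28), 'near': np.float64(28.92), 'right': np.float64(36.15)}, np.int64(2547))
t 9.18 p [512.3 -28.8   0.9] yaw 22.6 tilt 0.46 F [-5.56  0.7  10.46] g 0.006
top7.npz ({'far': np.float64(44.73), 'left': np.float64(37.4), 'near': np.float64(29.96), 'right': np.float64(37.3)}, np.int64(3229))
```

The near corner gives: depth fits from both cameras show it sinking about 7.3 mm. Reported z reads about 38 mm lower than the contact heights, so fingertip height ≈ reported z + 29.5 mm. Next I lift, check the board and go to the wedge.

>>> step_arm([
  [[0, 0, 0], [0, 0, -8], 0],
  [[0, 0, 0], [0, 0, -15], 0],
  [[0, 0, 0], [0, 0, -25], 0],
  [[0, 0, 0], [0, 0, -25], 0],
  [[0, 0, 0], [0, 0, -10], 40],
  [[0, 0, 0], [0, 0, 0], 60],
])

```text
time: 9.68
position: [0.5155, -0.0301, 0.0872]
tool_rot: [3.079, 0.616, -0.004]
ft_force: [0.4, -0.4, 0.3]
grip_width: 0.088
```

```bash
python3 snap.py 8; python3 go.py 485 -265 50 -9.9
python3 - <<'E'
import numpy as np,cv2
a=np.load("scene0.npz")["frame"];b=np.load("scene8.npz")["frame"]
cv2.imwrite("pics/cmp8.png",np.hstack([cv2.resize(x[210:330,230:430,::-1],(400,240)) for x in(a,b)]))
E
```

```text
({'far': np.float64(36.5), 'left': np.float64(36.38), 'near': np.float64(36.21), 'right': np.float64(36.33)}, np.int64(3657))
t 9.78 p [514. -30.  85.] yaw 22.6 tilt 0.32 F [-0.41 -0.23 -0.36] g 0.169
shift mm [-117.   205.8   35.5] rows>= 5.739820539469174 per [-19.5  34.3   5.9]
turn deg [3.000e-02 3.200e-01 3.253e+01] rows>= 4.543366973538592
```

View pics/cmp8.png

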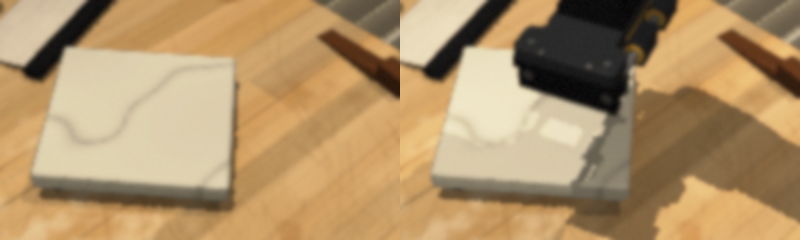

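>>> step_arm([
  [[0, 0, 0], [-19.5, 34, 0], 60],
  [[0, 0, 0], [-19.5, 34, 0], 60],
  [[0, 0, 0], [-19.5, 34, 5], 60],
  [[0, 0, 0], [-19.5, 34, 5], 60],
  [[0, 0, 0], [-19.5, 34, 5], 60],
  [[0, 0, 0], [-15, 25, 5], 60],
  [[0, 0, 6.5], [0, 0, 0], 60],
  [[0, 0, 6.5], [0, 0, 0], 60],
  [[0, 0, 6.5], [0, 0, 0], 60],
  [[0, 0, 6.5], [0, 0, 0], 60],
  [[0, 0, 6.5], [0, 0, 0], 60],
  [[0, 0, 0], [0, 0, 0], 60],
])

```text
time: 10.78
position: [0.4711, -0.2603, 0.0407]
tool_rot: [-3.118, 0.308, 0.051]
ft_force: [0.1, 0.3, -1.2]
grip_width: 0.689
```

```bash
python3 go.py 485 -265 20 -9.9
```

```text
t 10.78 p [ 471.1 -260.3   40.7] yaw -11.3 tilt 1.91 F [ 0.13  0.27 -1.18] g 0.689
shift mm [15.2  2.  20.2] rows>= 0.6079873584160651 per [15.2  2.  20.2]
turn deg [-0.27  1.89 -1.37] rows>= 0.2638378357734753
```

>>> step_arm([
  [[-0.3, 1.9, -1.3], [13, 2, 18], 60],
  [[0, 0, 0], [0, 0, 0], 60],
  [[0, 0, 0], [0, 0, 0], 60],
])

```text
time: 11.03
position: [0.4807, -0.2635, 0.0181]
tool_rot: [-3.13, 0.259, 0.008]
ft_force: [-0.3, 0.0, 0.2]
grip_width: 0.691
```

```bash
python3 snap.py 9; python3 go.py 485 -265 -26 -9.9;  python3 - <<'E'
import numpy as np,cv2
a=np.load("scene9.npz")["frame"];b=np.load("top9.npz")["frame"]
cv2.imwrite("pics/cmp9.png",np.hstack([cv2.resize(x[:,:,::-1],(400,400)) for x in(a[180:300,360:480],b[220:340,350:470])]))
E
```

```text
({'far': np.float64(36.42), 'left': np.float64(36.3), 'near': np.float64(36.2), 'right': np.float64(36.32)}, np.int64(4758))
t 11.13 p [ 480.5 -263.4   18.4] yaw -9.5 tilt 0.30 F [ 0.55 -0.43  0.18] g 0.692
shift mm [ 5.   0.9 44.3] rows>= 1.0701827404582904 per [ 2.5  0.4 22.2]
turn deg [-0.06  0.29  0.39] rows>= 0.0537874290870297
```

View pics/cmp9.png

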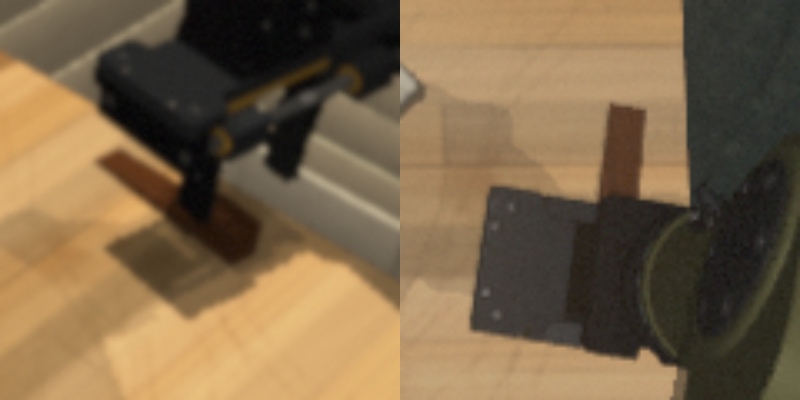

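>>> step_arm([
  [[0, 0.3, 0], [5, 1, 12], 60],
  [[0, 0, 0], [0, 0, 12], 60],
  [[0, 0, 0], [0, 0, 8], 60],
  [[0, 0, 0], [0, 0, 3], 60],
  [[0, 0, 0], [0, 0, 0], 60],
])

```text
time: 11.55
position: [0.486, -0.2655, -0.0164]
tool_rot: [-3.131, 0.257, -0.002]
ft_force: [-0.3, 0.5, -1.0]
grip_width: 0.69
```

```bash
python3 go.py 485 -265 -25 -9.9
```

```text
t 11.55 p [ 486.  -265.5  -16.4] yaw -9.4 tilt 0.07 F [-0.27  0.52 -0.99] g 0.690
shift mm [-1.  -0.4  8.6] rows>= 0.20699068836849452 per [-1.  -0.4  8.6]
turn deg [-0.01 -0.07  0.53] rows>= 0.07394533185844761
```

>>> step_arm([
  [[0, 0, 0.5], [-1, 0, 3], 60],
  [[0, 0, 0], [0, 0, 2], 60],
  [[0, 0, 0], [0, 0, 2], 60],
  [[0, 0, 0], [0, 0, 0], 60],
])

```text
time: 11.88
position: [0.485, -0.2655, -0.0233]
tool_rot: [3.13, -0.271, 0.002]
ft_force: [-0.1, 0.4, 0.4]
grip_width: 0.69
```

>>> step_arm([
  [[0, 0, 0], [0, 0, 1.5], 60],
  [[0, 0, 0], [0, 0, 0], 60],
])

```text
time: 12.05
position: [0.4853, -0.2657, -0.0245]
tool_rot: [3.129, -0.271, 0.003]
ft_force: [-0.4, -0.1, -0.5]
grip_width: 0.69
```

Tip is about 5 mm above the bench. Grip.

>>> step_arm([
  [[0, 0, 0], [0, 0, 0], 15],
  [[0, 0, 0], [0, 0, 0], 15],
  [[0, 0, 0], [0, 0, 0], 15],
  [[0, 0, 0], [0, 0, 0], 15],
  [[0, 0, 0], [0, 0, 0], 15],
  [[0, 0, 0], [0, 0, 0], 15],
  [[0, 0, 0], [0, 0, 0], 15],
], grip_force=15)

```text
time: 12.63
position: [0.4859, -0.266, -0.0238]
tool_rot: [3.129, -0.271, 0.005]
ft_force: [-0.8, -0.1, -0.6]
grip_width: 0.255
```

```bash
python3 go.py
```

```text
t 12.63 p [ 485.9 -266.   -23.8] yaw -9.9 tilt 0.21 F [-0.81 -0.08 -0.63] g 0.255
```

```bash
python3 go.py 460 -200 -14 -9.9
```

```text
t 12.63 p [ 485.9 -266.   -23.8] yaw -9.9 tilt 0.21 F [-0.81 -0.08 -0.63] g 0.255
shift mm [-36.8 -60.5 -10. ] rows>= 1.7155637023265622 per [-18.4 -30.3  -5. ]
turn deg [ 0.06 -0.2  -0.01] rows>= 0.028254514604242706
```

>>> step_arm([
  [[0, 0, 0], [0, 0, -6], 15],
  [[0, 0, 0], [0, 0, -4], 15],
  [[0, 0, 0], [-13, -20, -1], 15],
  [[0, 0, 0], [-13, -20, 0], 15],
  [[0, 0, 0], [-11, -20, 0], 15],
  [[0, 0, -6], [0, 0, 0], 15],
  [[0, 0, -6], [0, 0, 0], 15],
  [[0, 0, -6], [0, 0, 0], 15],
  [[0, 0, -6], [0, 0, 0], 15],
  [[0, 0, -6], [0, 0, 0], 15],
  [[0, 0, -6], [0, 0, 0], 15],
  [[0, 0, 0], [0, 0, 0], 15],
])

```text
time: 13.63
position: [0.4598, -0.1981, -0.0076]
tool_rot: [3.043, 0.754, 0.009]
ft_force: [-0.1, 0.8, -0.9]
grip_width: 0.255
```

```bash
python3 go.py 460 -200 -14 65
```

```text
t 13.63 p [ 459.8 -198.1   -7.6] yaw 27.8 tilt 0.49 F [-0.08  0.76 -0.93] g 0.255
shift mm [-0.8  1.7  6.4] rows>= 0.1606715758632598 per [-0.8  1.7  6.4]
turn deg [  0.49  -0.08 -37.18] rows>= 5.192471986085701
```

>>> step_arm([
  [[0.3, 0, -6], [0, 0, 1], 15],
  [[0, 0, -6], [0, 0, 1], 15],
  [[0, 0, -6], [0, 0, 1], 15],
  [[0, 0, -6], [0, 0, 1], 15],
  [[0, 0, -6], [0, 0, 1], 15],
  [[0, 0, -6], [0, 0, 1], 15],
  [[0, 0, 0], [0, 0, 0], 15],
  [[0, 0, 0], [0, 0, 0], 15],
])

```text
time: 14.3
position: [0.4611, -0.1992, -0.0108]
tool_rot: [2.66, 1.661, 0.008]
ft_force: [-0.0, 0.4, -0.1]
grip_width: 0.25
```

```bash
python3 go.py 454 -155 -20 65; python3 snap.py 10;  python3 - <<'E'
import numpy as np,cv2
a=np.load("scene10.npz")["frame"];b=np.load("top10.npz")["frame"]
cv2.imwrite("pics/cmp10.png",np.hstack([cv2.resize(x[:,:,::-1],(400,400)) for x in(a[200:360,280:440],b[200:360,270:430])]))
E
```

```text
t 14.30 p [ 461.1 -199.2  -10.8] yaw 64.0 tilt 0.44 F [-0.03  0.37 -0.07] g 0.250
shift mm [ 36.6 -25.8   9. ] rows>= 1.0953986162745466 per [ 18.3 -12.9   4.5]
turn deg [ 0.43 -0.05 -1.05] rows>= 0.1465191920883182
({'far': np.float64(36.47), 'left': np.float64(36.36), 'near': np.float64(36.2), 'right': np.float64(36.31)}, np.int64(4747))
```

View pics/cmp10.png

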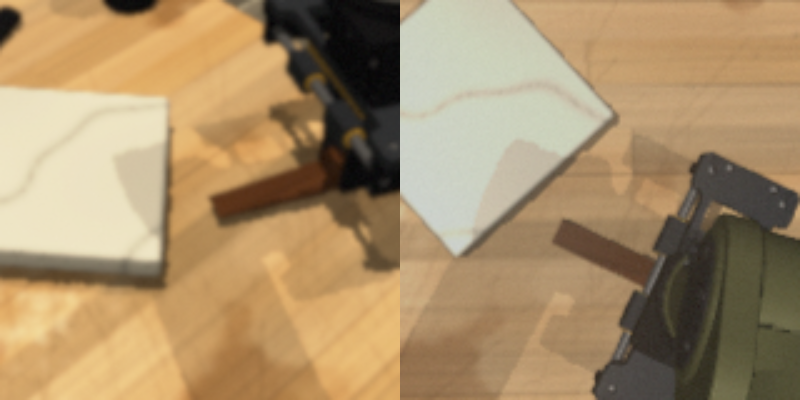

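>>> step_arm([
  [[0.4, 0, -1], [12, -9, 3], 15],
  [[0, 0, 0], [10, -8, 3], 15],
  [[0, 0, 0], [10, -7, 3], 15],
  [[0, 0, 0], [0, 0, 1], 15],
  [[0, 0, 0], [0, 0, 0], 15],
])

```text
time: 14.82
position: [0.452, -0.1546, -0.0218]
tool_rot: [-2.652, -1.682, -0.001]
ft_force: [0.7, 0.0, -0.4]
grip_width: 0.253
```

```bash
python3 go.py 454 -155 -23.5 65
```

```text
t 14.82 p [ 452.  -154.6  -21.8] yaw 64.8 tilt 0.07 F [ 0.72  0.02 -0.41] g 0.253
shift mm [0.5 2.  1.7] rows>= 0.06431028301661858 per [0.5 2.  1.7]
turn deg [-0.04 -0.05 -0.22] rows>= 0.031152093565593855
```

>>> step_arm([
  [[0, 0, 0], [0, 2, 1.2], 15],
  [[0, 0, 0], [0, 0, 0.8], 15],
  [[0, 0, 0], [0, 0, 0], 15],
])

```text
time: 15.07
position: [0.4542, -0.1551, -0.0237]
tool_rot: [-2.652, -1.683, -0.001]
ft_force: [-0.2, -0.7, 0.0]
grip_width: 0.249
```

```bash
python3 go.py; python3 snap.py 11;  cat > wt.py <<'E'
import numpy as np,cv2,sys
from h import *
def m(d,box,n):
    x0,y0,x1,y1=box;im=d["frame"][y0:y1,x0:x1]
    a=cv2.resize(im[:,:,::-1],None,fx=8,fy=8,interpolation=cv2.INTER_CUBIC);cv2.imwrite(n,a[:600,:800])
if __name__=="__main__":
    k=sys.argv[1]
    m(dict(np.load("scene%s.npz"%k)),(335,255,435,325),"pics/ws%s.png"%k)
    m(dict(np.load("top%s.npz"%k)),(290,265,390,335),"pics/wt%s.png"%k)
E
python3 wt.py 11
```

```text
t 15.07 p [ 454.2 -155.1  -23.7] yaw 64.8 tilt 0.04 F [-0.19 -0.66  0.01] g 0.249
({'far': np.float64(36.37), 'left': np.float64(36.34), 'near': np.float64(36.24), 'right': np.float64(36.28)}, np.int64(4755))
```

View pics/wt11.png

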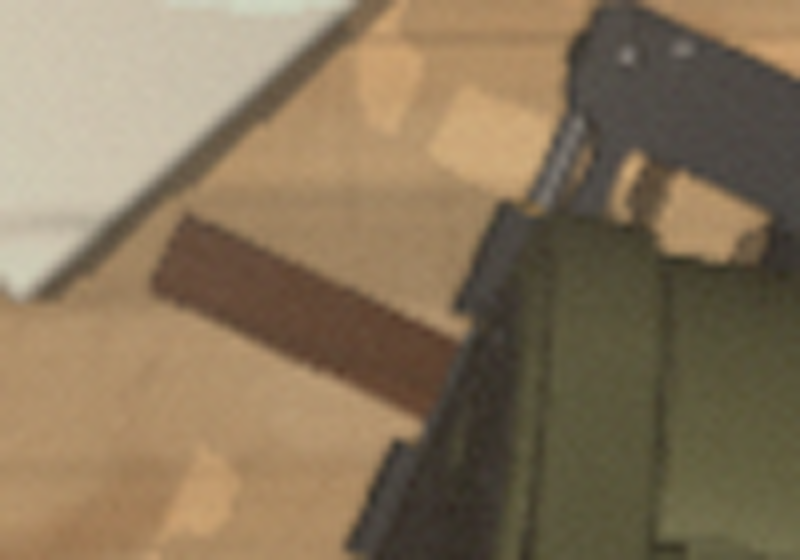

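View pics/ws11.png

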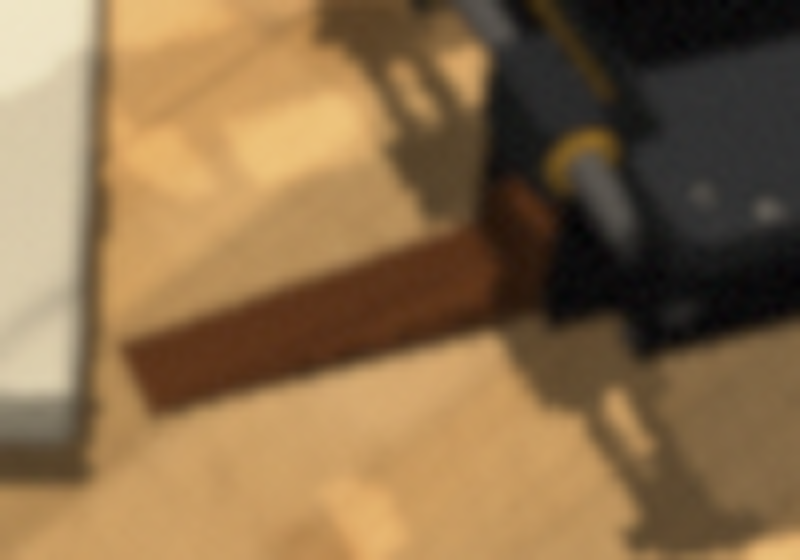

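Run:
```python
import numpy as np
from h import *
T=dict(np.load("top11.npz"));S=dict(np.load("scene11.npz"))
t=(np.array([[187,214],[153,287.]])+.5)/8-.5+[290,265]
s=(np.array([[122,348],[153,412.]])+.5)/8-.5+[335,255]
print(plane(T,t,.0015).round(4),plane(S,s,.0015).round(4),tri(T,t,S,s).round(4))
a=np.radians(41.6);u=np.array([np.cos(a),np.sin(a)]);v=np.array([-u[1],u[0]]);h=np.radians(64.9);f=np.array([np.cos(h),np.sin(h)]);l=np.array([-f[1],f[0]])
qt=np.array([[298.8,184.1],[354.7,245.3],[292.0,302.2],[235.7,239.1]])
qs=np.array([[263.3,235.1],[345.8,240.4],[342.4,304.3],[246.3,297.3]])
for d,q,w in((T,qt,t),(S,qs,s)):
    c=plane(d,q,.037).mean(0)[:2];foot=c-.065*u+.065*v;tip=plane(d,w,.0015).mean(0)[:2]
    print("c",c,"foot",foot.round(4),"tip",tip.round(4),"along",((foot-tip)@f).round(4),"lat",((foot-tip)@l).round(4))
```

```text
[[ 0.5085 -0.066   0.0015]
 [ 0.4902 -0.0573  0.0015]] [[ 0.5074 -0.066   0.0015]
 [ 0.4898 -0.0573  0.0015]] [[ 0.5082 -0.0663  0.0007]
 [ 0.4901 -0.0574  0.0012]]
c [ 0.60494948 -0.03207147] foot [ 0.5132 -0.0266] tip [ 0.4994 -0.0617] along 0.0376 lat 0.0023
c [ 0.60115219 -0.02950148] foot [ 0.5094 -0.024 ] tip [ 0.4986 -0.0617] along 0.0386 lat 0.0062
```

>>> step_arm([
  [[0, 0, 0], [5, -2, 0], 15],
  [[0, 0, 0], [8, -1.5, 0], 15],
  [[0, 0, 0], [8, 0, 0], 15],
  [[0, 0, 0], [8, 0, 0], 15],
  [[0, 0, 0], [8, 0, 0], 15],
  [[0, 0, 0], [5, 0, 0], 15],
  [[0, 0, 0], [3, 0, 0], 15],
  [[0, 0, 0], [0, 0, 0], 15],
  [[0, 0, 0], [0, 0, 0], 15],
])

```text
time: 15.92
position: [0.4726, -0.1079, -0.0236]
tool_rot: [-2.652, -1.683, -0.002]
ft_force: [-0.7, 0.4, -0.1]
grip_width: 0.253
```

```bash
python3 go.py 485.8 -90.8 -23.5 65; python3 snap.py 12
```

```text
t 15.92 p [ 472.6 -107.9  -23.6] yaw 64.8 tilt 0.08 F [-0.68  0.44 -0.12] g 0.253
shift mm [21.1  4.7 -0.1] rows>= 0.518062459122068 per [21.1  4.7 -0.1]
turn deg [ 0.02 -0.08 -0.19] rows>= 0.02612317446853775
({'far': np.float64(36.47), 'left': np.float64(36.33), 'near': np.float64(36.2), 'right': np.float64(36.34)}, np.int64(4750))
```

>>> step_arm([
  [[0, 0, 0], [5, 0, 0], 15],
  [[0, 0, 0], [5, 0, 0], 15],
  [[0, 0, 0], [4, 0, 0], 15],
  [[0, 0, 0], [3, 0, 0], 15],
  [[0, 0, 0], [0, 0, 0], 15],
  [[0, 0, 0], [0, 0, 0], 15],
])

```text
time: 16.52
position: [0.4802, -0.0925, -0.0236]
tool_rot: [-2.655, -1.679, -0.002]
ft_force: [-0.4, -0.7, 0.3]
grip_width: 0.247
```

```bash
cat > adv.py <<'E'
import numpy as np
from bench import status
s=status.get_state();p=s["position"]*1000;h=np.radians(64.9);d=p[:2]-[454.2,-155.1]
print("along %.1f lat %.1f z %.1f F %s"%(d@[np.cos(h),np.sin(h)],d@[-np.sin(h),np.cos(h)],p[2],s["ft_force"].round(2)))
E
python3 adv.py; python3 snap.py 13
```

```text
along 67.7 lat 3.0 z -23.6 F [-0.42 -0.7   0.29]
({'far': np.float64(36.4), 'left': np.float64(36.39), 'near': np.float64(36.23), 'right': np.float64(36.24)}, np.int64(4752))
```

>>> step_arm([
  [[0, 0, 0], [2, 0, 0], 15],
  [[0, 0, 0], [1.5, 0, 0], 15],
  [[0, 0, 0], [0, 0, 0], 15],
])

```text
time: 16.87
position: [0.4815, -0.0898, -0.0236]
tool_rot: [-2.656, -1.678, -0.001]
ft_force: [-0.3, -0.2, -0.5]
grip_width: 0.254
```

```bash
python3 adv.py; python3 snap.py 14
```

```text
along 70.7 lat 3.0 z -23.6 F [-0.34 -0.2  -0.53]
({'far': np.float64(36.4), 'left': np.float64(36.35), 'near': np.float64(36.18), 'right': np.float64(36.23)}, np.int64(4736))
```

>>> step_arm([
  [[0, 0, 0], [1.5, 0, 0], 15],
  [[0, 0, 0], [1, 0, 0], 15],
  [[0, 0, 0], [0, 0, 0], 15],
])

```text
time: 17.22
position: [0.4821, -0.0885, -0.0237]
tool_rot: [2.657, 1.676, -0.001]
ft_force: [-1.0, -0.2, -0.3]
grip_width: 0.253
```

```bash
python3 adv.py; python3 snap.py 15
```

```text
along 72.2 lat 3.0 z -23.7 F [-1.04 -0.2  -0.33]
({'far': np.float64(36.51), 'left': np.float64(36.43), 'near': np.float64(36.23), 'right': np.float64(36.31)}, np.int64(4716))
```

>>> step_arm([
  [[0, 0, 0], [1.5, 0, 0], 15],
  [[0, 0, 0], [1, 0, 0], 15],
  [[0, 0, 0], [0, 0, 0], 15],
])

```text
time: 17.57
position: [0.4825, -0.0876, -0.0237]
tool_rot: [2.657, 1.675, -0.004]
ft_force: [-0.6, -0.3, 0.0]
grip_width: 0.25
```

```bash
python3 adv.py; python3 snap.py 16
```

```text
along 73.2 lat 3.0 z -23.7 F [-0.55 -0.27  0.03]
({'far': np.float64(36.3), 'left': np.float64(36.4), 'near': np.float64(36.37), 'right': np.float64(36.28)}, np.int64(4718))
```

>>> step_arm([
  [[0, 0, 0], [1.5, 0, 0], 15],
  [[0, 0, 0], [1, 0, 0], 15],
  [[0, 0, 0], [0, 0, 0], 15],
])

```text
time: 17.92
position: [0.483, -0.0867, -0.0238]
tool_rot: [2.657, 1.673, -0.007]
ft_force: [-0.9, -1.0, 0.2]
grip_width: 0.254
```

```bash
python3 adv.py; python3 snap.py 17
```

```text
along 74.1 lat 3.0 z -23.8 F [-0.86 -0.98  0.21]
({'far': np.float64(36.37), 'left': np.float64(36.48), 'near': np.float64(36.48), 'right': np.float64(36.37)}, np.int64(4727))
```

>>> step_arm([
  [[0, 0, 0], [0, 0, 0], 26],
  [[0, 0, 0], [0, 0, 0], 40],
  [[0, 0, 0], [0, 0, 0], 45],
  [[0, 0, 0], [0, 0, 0], 45],
  [[0, 0, 0], [0, 0, 0], 45],
])

```text
time: 18.43
position: [0.485, -0.0833, -0.0234]
tool_rot: [2.656, 1.677, 0.001]
ft_force: [-0.3, -0.4, 0.0]
grip_width: 0.484
```

```bash
python3 go.py; python3 snap.py 18; python3 tilt.py top18.npz top0.npz; python3 wt.py 18
```

```text
t 18.43 p [485.  -83.3 -23.4] yaw 64.5 tilt 0.05 F [-0.27 -0.39  0.03] g 0.484
({'far': np.float64(36.31), 'left': np.float64(36.48), 'near': np.float64(36.51), 'right': np.float64(36.34)}, np.int64(4657))
top18.npz ({'far': np.float64(37.52), 'left': np.float64(37.62), 'near': np.float64(37.52), 'right': np.float64(37.42)}, np.int64(4957))
top0.npz ({'far': np.float64(37.52), 'left': np.float64(37.6), 'near': np.float64(37.29), 'right': np.float64(37.22)}, np.int64(5604))
```

View pics/ws18.png

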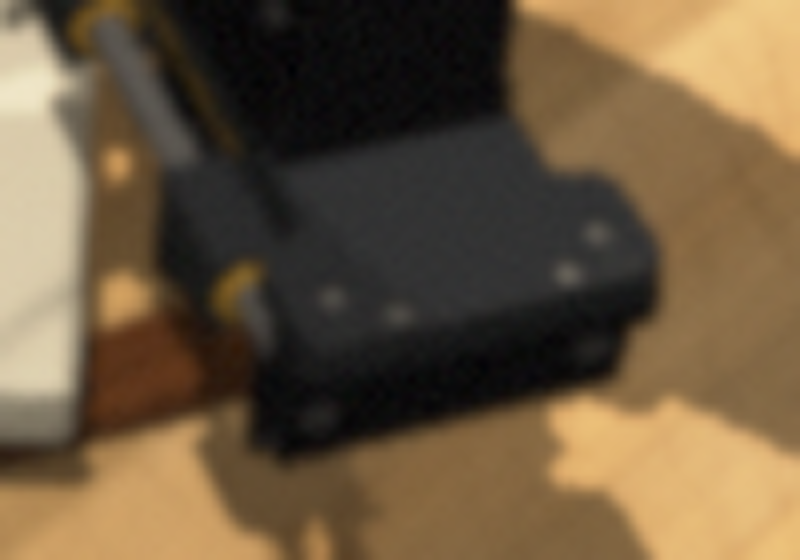

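>>> step_arm([
  [[0, 0, 0], [0, 0, -10], 55],
  [[0, 0, 0], [0, 0, -20], 55],
  [[0, 0, 0], [0, 0, -25], 55],
  [[0, 0, 0], [0, 0, -10], 0],
  [[0, 0, 0], [0, 0, 0], 0],
  [[0, 0, 0], [0, 0, 0], 0],
])

```text
time: 19.03
position: [0.4844, -0.0828, 0.0456]
tool_rot: [-2.656, -1.678, -0.0]
ft_force: [0.2, 0.2, -0.1]
grip_width: 0.487
```

```bash
python3 go.py 511.5 -25.5 25 60; python3 snap.py 19; python3 tilt.py top19.npz; python3 wt.py 19
```

```text
t 19.03 p [484.4 -82.8  45.6] yaw 64.6 tilt 0.02 F [ 0.2   0.21 -0.15] g 0.487
shift mm [63.4 -0.1 20.6] rows>= 1.5981181235066755 per [31.7 -0.1 10.3]
turn deg [-0.02 -0.01  4.57] rows>= 0.6376163108356421
({'far': np.float64(36.34), 'left': np.float64(36.45), 'near': np.float64(36.51), 'right': np.float64(36.4)}, np.int64(4735))
top19.npz ({'far': np.float64(37.47), 'left': np.float64(37.59), 'near': np.float64(37.6), 'right': np.float64(37.48)}, np.int64(4694))
```

View pics/ws19.png

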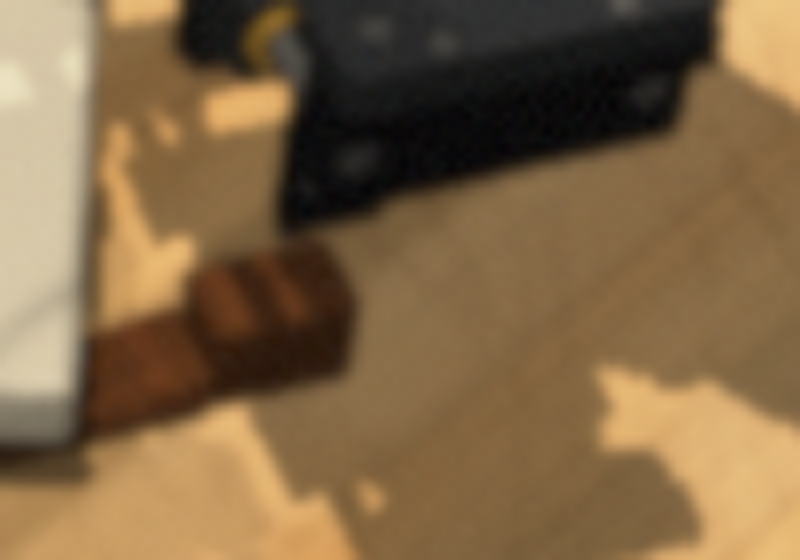

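>>> step_arm([
  [[0, 0, 0], [16, 0, 3], 0],
  [[0, 0, 0], [16, 0, 4], 0],
  [[0, 0, 0], [16, 0, 4], 0],
  [[0, 0, 0], [13, 0, 4], 0],
  [[0, 0, 0], [0, 0, 0], 0],
  [[0, 0, 0], [0, 0, 0], 0],
])

```text
time: 19.63
position: [0.5053, -0.0266, 0.0222]
tool_rot: [-2.65, -1.669, 0.015]
ft_force: [0.1, -0.8, 0.6]
grip_width: 0.021
```

```bash
python3 go.py 511.5 -25.5 11 64
```

```text
t 19.63 p [505.3 -26.6  22.2] yaw 64.4 tilt 0.77 F [ 0.13 -0.77  0.65] g 0.021
shift mm [ 3.7  5.3 11.1] rows>= 0.30694468348802767 per [ 3.7  5.3 11.1]
turn deg [-0.75  0.19  0.42] rows>= 0.10461488131433921
```

>>> step_arm([
  [[-0.7, 0.2, 0], [3, 5, 6], 0],
  [[0, 0, 0], [0, 0, 3], 0],
  [[0, 0, 0], [0, 0, 1], 0],
  [[0, 0, 0], [0, 0, 0], 0],
])

```text
time: 19.97
position: [0.5093, -0.0288, 0.0094]
tool_rot: [-2.659, -1.67, 0.004]
ft_force: [0.7, 0.0, 0.8]
grip_width: 0.003
```

```bash
python3 go.py 511.5 -25.5 8 64
```

```text
t 19.97 p [509.3 -28.8   9.4] yaw 64.3 tilt 0.18 F [0.66 0.05 0.8 ] g 0.003
shift mm [3.9 0.6 1.4] rows>= 0.10009793903624947 per [3.9 0.6 1.4]
turn deg [-0.15  0.1   0.27] rows>= 0.0373711720629315
```

>>> step_arm([
  [[0, 0, 0], [2.5, 0, 0], 0],
  [[0, 0, 0], [0, 0, 1.5], 0],
  [[0, 0, 0], [0, 0, 2], 0],
])

```text
time: 20.22
position: [0.5103, -0.0278, 0.0072]
tool_rot: [-2.662, -1.667, 0.006]
ft_force: [-8.3, 0.9, 22.5]
grip_width: 0.002
```

>>> step_arm([
  [[0, 0, 0], [0, 0, 2.5], 0],
  [[0, 0, 0], [0, 0, 2.5], 0],
])

```text
time: 20.38
position: [0.5103, -0.0279, 0.0072]
tool_rot: [2.663, 1.667, -0.011]
ft_force: [-9.1, 1.0, 21.5]
grip_width: 0.003
```

>>> step_arm([
  [[0, 0, 0], [0, 0, 2.5], 0],
  [[0, 0, 0], [0, 0, 2.5], 0],
])

```text
time: 20.55
position: [0.5103, -0.028, 0.0073]
tool_rot: [2.662, 1.665, -0.015]
ft_force: [-7.1, -0.1, 18.5]
grip_width: 0.007
```

```bash
python3 go.py; python3 snap.py 20;python3 tilt.py top20.npz;python3 go.py
```

```text
t 20.55 p [510.3 -28.    7.3] yaw 64.1 tilt 0.55 F [-7.12 -0.09 18.48] g 0.007
({'far': np.float64(36.39), 'left': np.float64(36.29), 'near': np.float64(36.14), 'right': np.float64(36.24)}, np.int64(3315))
top20.npz ({'far': np.float64(37.38), 'left': np.float64(37.7), 'near': np.float64(37.66), 'right': np.float64(37.34)}, np.int64(3016))
t 20.65 p [510.2 -28.    7.2] yaw 64.1 tilt 0.55 F [-7.93 -0.31 18.28] g 0.000
```

The corner held 18–22 N without giving. Now I retreat.

>>> step_arm([
  [[0, 0, 0], [0, 0, -5], 0],
  [[0, 0, 0], [0, 0, -15], 0],
  [[0, 0, 0], [0, 0, -30], 0],
  [[0, 0, 0], [-10, 0, -35], 0],
  [[0, 0, 0], [-10, 0, -35], 0],
  [[0, 0, 0], [0, 0, 0], 0],
  [[0, 0, 0], [0, 0, 0], 0],
])

```text
time: 21.23
position: [0.5021, -0.0458, 0.1343]
tool_rot: [2.659, 1.666, -0.014]
ft_force: [-0.3, 0.1, 0.4]
grip_width: 0.006
```

```bash
python3 go.py; python3 snap.py 21;python3 tilt.py top21.npz; python3 wt.py 21
python3 - <<'E'
import numpy as np,cv2
a=np.load("scene0.npz")["frame"];b=np.load("scene21.npz")["frame"]
cv2.imwrite("pics/cmp21.png",np.hstack([cv2.resize(x[200:360,230:430,::-1],(400,320),interpolation=2) for x in(a,b)]))
E
```

```text
t 21.23 p [502.1 -45.8 134.3] yaw 64.1 tilt 0.55 F [-0.33  0.08  0.44] g 0.006
({'far': np.float64(36.4), 'left': np.float64(36.4), 'near': np.float64(36.45), 'right': np.float64(36.45)}, np.int64(4732))
top21.npz ({'far': np.float64(37.59), 'left': np.float64(37.87), 'near': np.float64(37.67), 'right': np.float64(37.4)}, np.int64(2143))
```

View pics/cmp21.png

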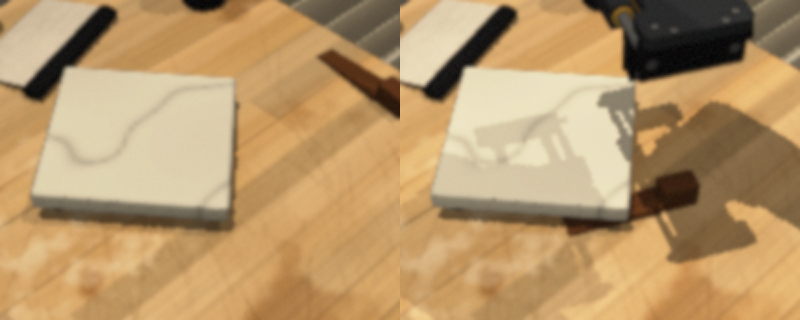

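The picture shows a problem. The wedge tip pokes out past the board's near-left edge (crop (585,225)), because my 65° heading points outward from the board's own axis at 41.6°. That puts the tip close to the 80 mm limit. I'll regrip, back off, turn the wedge to about 41°, re-seat it and repeat the press.

```bash
python3 go.py 483 -86.7 15 65
python3 - <<'E'
import numpy as np,cv2
b=np.load("scene21.npz")["frame"]
cv2.imwrite("pics/c21.png",cv2.resize(b[270:340,300:400,::-1],(800,560),interpolation=2))
E
```

```text
t 21.33 p [502.1 -45.5 133.5] yaw 64.2 tilt 0.56 F [-0.02 -0.08 -0.43] g 0.001
shift mm [-44.3   1.1 118.9] rows>= 3.0436650458693655 per [-11.1   0.3  29.7]
turn deg [-0.16  0.54 -0.82] rows>= 0.11477071265441212
```

View pics/c21.png

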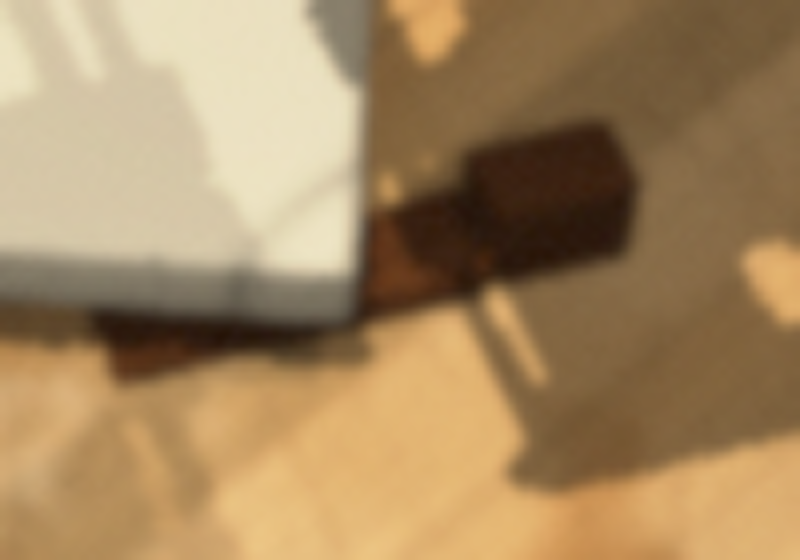

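Run:
```python
import numpy as np
from h import *
S=dict(np.load("scene21.npz"))
q=lambda p:(np.array(p,float)+.5)/8-.5+[300,270]
c=plane(S,q([[122,382]]),.0005)[0,:2]
b=plane(S,q([[470,155],[605,122],[633,180],[492,222]]),.027)[:,:2];print("block",b.round(4).tolist(),b.mean(0))
a=np.radians(41.6);u=np.array([np.cos(a),np.sin(a)]);v=np.array([-u[1],u[0]])
o=np.array([.6035,-.031]);h=np.radians(64.5);tip=c+.011*np.array([np.sin(h),-np.cos(h)])
print(c,tip,"board x,y",(tip-o)@u,(tip-o)@v)
```

```text
block [[0.4973, -0.0748], [0.4835, -0.1043], [0.4679, -0.0955], [0.4807, -0.0638]] [ 0.48236144 -0.08459341]
[0.51893126 0.00983973] [0.5288597 0.0051041] board x,y -0.031845413376811446 0.07655423280206981
```

>>> step_arm([
  [[0, 0.5, -0.8], [-12, 0, 25], 55],
  [[0, 0, 0], [-11, 0, 25], 55],
  [[0, 0, 0], [-11, 0, 25], 55],
  [[0, 0, 0], [-8, 0, 20], 55],
  [[0, 0, 0], [0, 0, 8], 55],
  [[0, 0, 0], [0, 0, 0], 55],
  [[0, 0, 0], [0, 0, 0], 55],
])

```text
time: 21.92
position: [0.4801, -0.0803, 0.0209]
tool_rot: [-2.636, -1.69, 0.008]
ft_force: [-0.1, 0.1, 0.2]
grip_width: 0.456
```

```bash
python3 go.py 482.5 -86 -24 65
```

```text
t 21.92 p [480.1 -80.3  20.9] yaw 65.3 tilt 0.64 F [-0.13  0.11  0.15] g 0.456
shift mm [-4.2  5.  44.8] rows>= 1.086403759269719 per [-2.1  2.5 22.4]
turn deg [-0.64 -0.06  0.34] rows>= 0.0896246171228277
```

>>> step_arm([
  [[-0.6, 0, 0], [-4, 4.5, 5], 55],
  [[0, 0, 0], [0, 0, 0], 55],
  [[0, 0, 0], [0, 0, 0], 55],
])

```text
time: 22.17
position: [0.485, -0.0846, 0.0171]
tool_rot: [2.642, 1.699, 0.006]
ft_force: [1.0, 1.0, 0.1]
grip_width: 0.61
```

```bash
python3 go.py 482.5 -86 -24 65
```

```text
t 22.17 p [485.  -84.6  17.1] yaw 65.5 tilt 0.22 F [0.95 0.97 0.09] g 0.610
shift mm [-2.4 -1.8 41.1] rows>= 0.9884566981405234 per [-1.2 -0.9 20.6]
turn deg [ 0.16 -0.14  0.49] rows>= 0.06779452048101813
```

>>> step_arm([
  [[0, 0, 0.5], [-2.5, -1.8, 10], 55],
  [[0, 0, 0], [0, 0, 12], 55],
  [[0, 0, 0], [0, 0, 8], 55],
  [[0, 0, 0], [0, 0, 3], 55],
  [[0, 0, 0], [0, 0, 0], 55],
])

```text
time: 22.58
position: [0.4854, -0.0864, -0.0155]
tool_rot: [2.645, 1.683, 0.013]
ft_force: [-0.0, 0.2, -0.6]
grip_width: 0.629
```

```bash
python3 go.py 482.5 -86 -24 65
```

```text
t 22.58 p [485.4 -86.4 -15.5] yaw 64.9 tilt 0.59 F [-0.01  0.23 -0.59] g 0.629
shift mm [-0.9 -2.9  8.5] rows>= 0.21571449454830555 per [-0.9 -2.9  8.5]
turn deg [ 0.56 -0.2  -0.06] rows>= 0.07819846978057687
```

>>> step_arm([
  [[0.5, -0.2, 0], [-1, -3, 3], 55],
  [[0, 0, 0], [0, 0, 2], 55],
  [[0, 0, 0], [0, 0, 2], 55],
  [[0, 0, 0], [0, 0, 0], 55],
])

```text
time: 22.92
position: [0.4825, -0.0859, -0.0227]
tool_rot: [2.65, 1.686, 0.0]
ft_force: [0.1, 0.8, 0.8]
grip_width: 0.636
```

```bash
python3 go.py 482.5 -86 -24 65
```

```text
t 22.92 p [482.5 -85.9 -22.7] yaw 64.9 tilt 0.05 F [0.14 0.77 0.82] g 0.636
shift mm [-0.1  0.1  1.3] rows>= 0.0321868422532363 per [-0.1  0.1  1.3]
turn deg [ 0.05  0.01 -0.05] rows>= 0.007517942505484321
```

Close on the block, then look.

>>> step_arm([
  [[0, 0, 0], [0, 0, 0.7], 15],
  [[0, 0, 0], [0, 0, 0], 15],
  [[0, 0, 0], [0, 0, 0], 15],
  [[0, 0, 0], [0, 0, 0], 15],
  [[0, 0, 0], [0, 0, 0], 15],
  [[0, 0, 0], [0, 0, 0], 15],
  [[0, 0, 0], [0, 0, 0], 15],
])

```text
time: 23.5
position: [0.4835, -0.0862, -0.0226]
tool_rot: [2.649, 1.685, 0.003]
ft_force: [0.3, -0.1, -1.5]
grip_width: 0.253
```

```bash
python3 go.py;python3 snap.py 22
```

```text
t 23.50 p [483.5 -86.2 -22.6] yaw 64.9 tilt 0.17 F [ 0.28 -0.08 -1.49] g 0.253
({'far': np.float64(36.31), 'left': np.float64(36.42), 'near': np.float64(36.49), 'right': np.float64(36.38)}, np.int64(4728))
```

>>> step_arm([
  [[0, 0, 0], [-4, 0, 0], 15],
  [[0, 0, 0], [-6, 0, 0], 15],
  [[0, 0, 0], [-6, 0, 0], 15],
  [[0, 0, 0], [0, 0, 0], 15],
  [[0, 0, 6], [0, 0, 0], 15],
  [[0, 0, 6], [0, 0, 0], 15],
  [[0, 0, 6], [0, 0, 0], 15],
  [[0, 0, 6], [0, 0, 0], 15],
  [[0, 0, 0], [0, 0, 0], 15],
  [[0, 0, 0], [0, 0, 0], 15],
])

```text
time: 24.43
position: [0.4741, -0.1045, -0.0226]
tool_rot: [2.952, 1.069, 0.0]
ft_force: [-0.1, 0.0, 0.5]
grip_width: 0.25
```

```bash
python3 go.py 449.6 -80.9 -23.3 41; python3 snap.py 23
```

```text
t 24.43 p [ 474.1 -104.5  -22.6] yaw 39.8 tilt 0.10 F [-0.1   0.04  0.51] g 0.250
shift mm [ -3.7 -33.8   0.6] rows>= 0.8158515275684782 per [ -3.7 -33.8   0.6]
turn deg [ 0.09  0.04 -1.2 ] rows>= 0.16730473265097198
({'far': np.float64(36.48), 'left': np.float64(36.31), 'near': np.float64(36.15), 'right': np.float64(36.32)}, np.int64(4756))
```

>>> step_arm([
  [[0, 0, -1], [-1, -8, 0], 15],
  [[0, 0, 0], [-1, -9, 0], 15],
  [[0, 0, 0], [-1, -9, 0], 15],
  [[0, 0, 0], [-1, -6, 0], 15],
  [[0, 0, 0], [0, 0, 0], 15],
  [[0, 0, 0], [0, 0, 0], 15],
])

```text
time: 25.03
position: [0.4472, -0.0802, -0.0225]
tool_rot: [2.938, 1.106, -0.0]
ft_force: [1.0, 0.8, -0.2]
grip_width: 0.249
```

```bash
python3 go.py 449.6 -80.9 -23.3 41; python3 snap.py 24
python3 - <<'E'
import numpy as np,cv2
a=np.load("scene24.npz")["frame"];b=np.load("top24.npz")["frame"]
cv2.imwrite("pics/c24.png",np.hstack([cv2.resize(x[:,:,::-1],(400,400),interpolation=2) for x in(a[240:340,310:410],b[240:340,260:360])]))
E
```

```text
t 25.03 p [447.2 -80.2 -22.5] yaw 41.2 tilt 0.12 F [ 1.01  0.8  -0.22] g 0.249
shift mm [1.4 2.1 0.8] rows>= 0.06278194726505965 per [1.4 2.1 0.8]
turn deg [0.12 0.05 0.25] rows>= 0.03483875350351811
({'far': np.float64(36.42), 'left': np.float64(36.35), 'near': np.float64(36.22), 'right': np.float64(36.29)}, np.int64(4755))
```

View pics/c24.png

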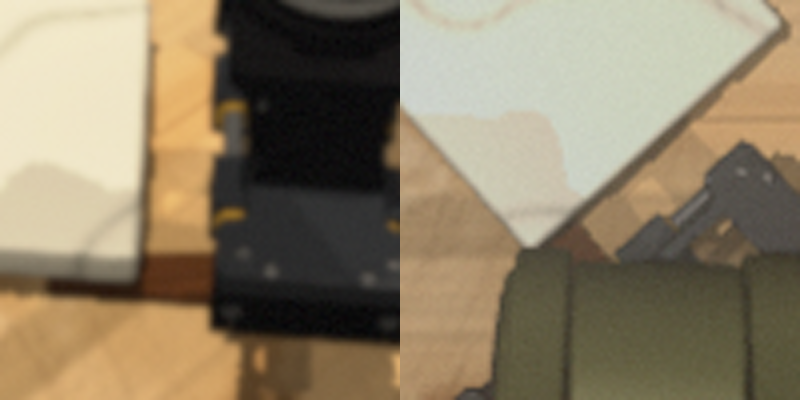

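>>> step_arm([
  [[0, 0, 0], [3, 2, 0.8], 15],
  [[0, 0, 0], [4, 0, 0], 15],
  [[0, 0, 0], [3, 0, 0], 15],
  [[0, 0, 0], [0, 0, 0], 15],
  [[0, 0, 0], [0, 0, 0], 15],
])

```text
time: 25.55
position: [0.4563, -0.0764, -0.0229]
tool_rot: [2.939, 1.104, -0.005]
ft_force: [-1.0, 0.3, 2.1]
grip_width: 0.25
```

```bash
sed -i 's/64.9/41.2/;s/454.2,-155.1/511,-27.6/' adv.py; python3 adv.py; python3 snap.py 25
```

```text
along -73.3 lat -0.7 z -22.9 F [-1.04  0.26  2.12]
({'far': np.float64(36.44), 'left': np.float64(36.35), 'near': np.float64(36.15), 'right': np.float64(36.23)}, np.int64(4756))
```

>>> step_arm([
  [[0, 0, 0], [2, 0, 0], 15],
  [[0, 0, 0], [2, 0, 0], 15],
  [[0, 0, 0], [0, 0, 0], 15],
])

```text
time: 25.9
position: [0.4592, -0.0741, -0.023]
tool_rot: [2.94, 1.102, -0.005]
ft_force: [0.3, -0.1, 0.1]
grip_width: 0.25
```

```bash
python3 adv.py; python3 snap.py 26
```

```text
along -69.6 lat -0.9 z -23.0 F [ 0.35 -0.05  0.09]
({'far': np.float64(36.52), 'left': np.float64(36.37), 'near': np.float64(36.15), 'right': np.float64(36.31)}, np.int64(4762))
```

>>> step_arm([
  [[0, 0, 0], [1.5, 0, 0], 15],
  [[0, 0, 0], [1, 0, 0], 15],
  [[0, 0, 0], [0, 0, 0], 15],
])

```text
time: 26.25
position: [0.461, -0.0727, -0.023]
tool_rot: [2.94, 1.102, -0.006]
ft_force: [0.5, -0.0, 0.3]
grip_width: 0.252
```

```bash
python3 adv.py; python3 snap.py 27
```

```text
along -67.3 lat -1.0 z -23.0 F [ 0.47 -0.01  0.31]
({'far': np.float64(36.46), 'left': np.float64(36.35), 'near': np.float64(36.2), 'right': np.float64(36.31)}, np.int64(4760))
```

>>> step_arm([
  [[0, 0, 0], [1.5, 0, 0], 15],
  [[0, 0, 0], [1, 0, 0], 15],
  [[0, 0, 0], [0, 0, 0], 15],
])

```text
time: 26.6
position: [0.4621, -0.0718, -0.0229]
tool_rot: [2.94, 1.101, -0.009]
ft_force: [0.2, -0.2, 0.7]
grip_width: 0.253
```

```bash
python3 adv.py; python3 snap.py 28
```

```text
along -65.9 lat -1.0 z -22.9 F [ 0.24 -0.23  0.73]
({'far': np.float64(36.41), 'left': np.float64(36.39), 'near': np.float64(36.28), 'right': np.float64(36.3)}, np.int64(4745))
```

>>> step_arm([
  [[0, 0, 0], [1.5, 0, 0], 15],
  [[0, 0, 0], [0, 0, 0], 15],
  [[0, 0, 0], [0, 0, 0], 15],
])

```text
time: 26.95
position: [0.4627, -0.0713, -0.0229]
tool_rot: [2.94, 1.1, -0.011]
ft_force: [-1.4, -0.8, 1.7]
grip_width: 0.255
```

```bash
python3 adv.py; python3 snap.py 29
```

```text
along -65.1 lat -1.1 z -22.9 F [-1.36 -0.75  1.69]
({'far': np.float64(36.41), 'left': np.float64(36.45), 'near': np.float64(36.36), 'right': np.float64(36.33)}, np.int64(4757))
```

>>> step_arm([
  [[0, 0, 0], [1.5, 0, 0], 15],
  [[0, 0, 0], [1, 0, 0], 15],
  [[0, 0, 0], [0, 0, 0], 15],
])

```text
time: 27.3
position: [0.4631, -0.071, -0.023]
tool_rot: [2.939, 1.099, -0.016]
ft_force: [-1.4, -0.8, 2.4]
grip_width: 0.254
```

```bash
python3 adv.py; python3 snap.py 30
```

```text
along -64.6 lat -1.1 z -23.0 F [-1.4  -0.79  2.41]
({'far': np.float64(36.4), 'left': np.float64(36.44), 'near': np.float64(36.38), 'right': np.float64(36.34)}, np.int64(4754))
```

>>> step_arm([
  [[0, 0, 0], [0, 0, 0], 26],
  [[0, 0, 0], [0, 0, 0], 40],
  [[0, 0, 0], [0, 0, 0], 50],
  [[0, 0, 0], [0, 0, 0], 50],
  [[0, 0, 0], [0, 0, 0], 50],
])

```text
time: 27.82
position: [0.4655, -0.0684, -0.0232]
tool_rot: [2.94, 1.102, -0.008]
ft_force: [0.1, 0.0, -0.3]
grip_width: 0.508
```

```bash
python3 go.py; python3 snap.py 31
```

```text
t 27.82 p [465.5 -68.4 -23.2] yaw 41.1 tilt 0.30 F [ 0.1   0.01 -0.32] g 0.508
({'far': np.float64(36.33), 'left': np.float64(36.42), 'near': np.float64(36.46), 'right': np.float64(36.36)}, np.int64(4748))
```

>>> step_arm([
  [[0, 0, 0], [0, 0, -10], 55],
  [[0, 0, 0], [0, 0, -20], 55],
  [[0, 0, 0], [0, 0, -25], 55],
  [[0, 0, 0], [0, 0, -20], 0],
  [[0, 0, 0], [0, 0, 0], 0],
  [[0, 0, 0], [0, 0, 0], 0],
])

```text
time: 28.42
position: [0.465, -0.0673, 0.0569]
tool_rot: [2.941, 1.104, -0.009]
ft_force: [-0.7, 0.6, -0.4]
grip_width: 0.482
```

```bash
python3 go.py 511.5 -26.5 25 41; python3 snap.py 32;  python3 - <<'E'
import numpy as np,cv2
a=np.load("scene32.npz")["frame"]
cv2.imwrite("pics/c32.png",cv2.resize(a[260:340,300:400,::-1],(800,640),interpolation=2)[:600])
E
```

```text
t 28.42 p [465.  -67.3  56.9] yaw 41.1 tilt 0.34 F [-0.74  0.56 -0.36] g 0.482
shift mm [62.1 -0.1 31.5] rows>= 1.6700031810439115 per [31.  -0.  15.8]
turn deg [-0.09  0.33  0.14] rows>= 0.045472498359501394
({'far': np.float64(36.36), 'left': np.float64(36.43), 'near': np.float64(36.43), 'right': np.float64(36.36)}, np.int64(4737))
```

View pics/c32.png

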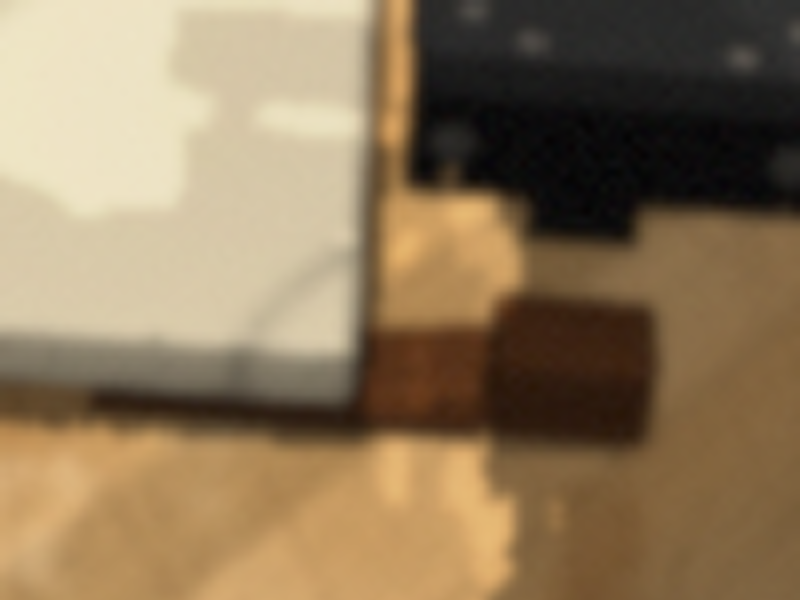

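>>> step_arm([
  [[0, 0, 0], [16, 0, 6], 0],
  [[0, 0, 0], [16, 0, 6], 0],
  [[0, 0, 0], [16, 0, 6], 0],
  [[0, 0, 0], [12, 0, 6], 0],
  [[0, 0, 0], [0, 0, 0], 0],
  [[0, 0, 0], [0, 0, 0], 0],
])

```text
time: 29.02
position: [0.5062, -0.0271, 0.0252]
tool_rot: [-2.938, -1.099, 0.024]
ft_force: [-0.3, 0.1, 0.0]
grip_width: 0.016
```

```bash
python3 go.py 511.5 -26.5 11 41
```

```text
t 29.02 p [506.2 -27.1  25.2] yaw 41.0 tilt 0.93 F [-0.28  0.09  0.02] g 0.016
shift mm [ 4.5  3.2 14.2] rows>= 0.36447372408358714 per [ 4.5  3.2 14.2]
turn deg [-0.57  0.74  0.03] rows>= 0.1031195062864688
```

>>> step_arm([
  [[-0.6, 0.7, 0], [4.5, 3, 6], 0],
  [[0, 0, 0], [0, 0, 4], 0],
  [[0, 0, 0], [0, 0, 2], 0],
  [[0, 0, 0], [0, 0, 0], 0],
])

```text
time: 29.35
position: [0.508, -0.0283, 0.0111]
tool_rot: [-2.942, -1.099, 0.009]
ft_force: [-0.4, -0.5, 1.0]
grip_width: 0.002
```

```bash
python3 go.py 511.5 -26.5 8 41
```

```text
t 29.35 p [508.  -28.3  11.1] yaw 41.0 tilt 0.32 F [-0.37 -0.55  0.95] g 0.002
shift mm [3.8 1.  3.1] rows>= 0.1212259947117211 per [3.8 1.  3.1]
turn deg [-0.15  0.29 -0.04] rows>= 0.03994658263768804
```

>>> step_arm([
  [[0, 0.2, 0], [3, 1, 1], 0],
  [[0, 0, 0], [0, 0, 1.5], 0],
  [[0, 0, 0], [0, 0, 2], 0],
  [[0, 0, 0], [0, 0, 2], 0],
])

```text
time: 29.68
position: [0.5106, -0.0283, 0.0071]
tool_rot: [-2.943, -1.096, 0.006]
ft_force: [-9.3, 0.9, 25.8]
grip_width: 0.004
```

>>> step_arm([
  [[0, 0, 0], [0, 0, 2.5], 0],
  [[0, 0, 0], [0, 0, 2.5], 0],
])

```text
time: 29.85
position: [0.5106, -0.0283, 0.0071]
tool_rot: [2.944, 1.095, -0.01]
ft_force: [-8.9, 1.0, 20.5]
grip_width: 0.005
```

>>> step_arm([
  [[0, 0, 0], [0, 0, 2.5], 0],
  [[0, 0, 0], [0, 0, 2.5], 0],
])

```text
time: 30.02
position: [0.5105, -0.0284, 0.0072]
tool_rot: [2.942, 1.095, -0.013]
ft_force: [-7.2, 0.1, 19.2]
grip_width: 0.004
```

```bash
python3 snap.py 33;python3 tilt.py top33.npz;python3 go.py
```

```text
({'far': np.float64(36.43), 'left': np.float64(36.3), 'near': np.float64(36.05), 'right': np.float64(36.18)}, np.int64(2945))
top33.npz ({'far': np.float64(37.51), 'left': np.float64(37.59), 'near': np.float64(37.39), 'right': np.float64(37.31)}, np.int64(3140))
t 30.12 p [510.5 -28.4   7.2] yaw 40.8 tilt 0.50 F [-7.9   0.54 18.66] g 0.007
```

>>> step_arm([
  [[0, 0, 0], [0, 0, -5], 0],
  [[0, 0, 0], [0, 0, -15], 0],
  [[0, 0, 0], [0, 0, -30], 0],
  [[0, 0, 0], [0, 0, -35], 0],
  [[0, 0, 0], [-20, 20, -35], 0],
  [[0, 0, 0], [-20, 30, -20], 0],
  [[0, 0, 0], [-10, 35, 0], 0],
  [[0, 0, 0], [0, 35, 0], 0],
  [[0, 0, 0], [0, 0, 0], 0],
  [[0, 0, 0], [0, 0, 0], 0],
])

```text
time: 30.95
position: [0.5554, -0.1535, 0.1558]
tool_rot: [2.933, 1.101, -0.008]
ft_force: [-0.1, 0.3, -0.0]
grip_width: 0.008
```

```bash
python3 go.py; python3 snap.py 34;python3 tilt.py top34.npz;  python3 - <<'E'
import numpy as np,cv2
a=np.load("scene34.npz")["frame"]
b=np.load("scene0.npz")["frame"];
d=np.load("top34.npz")["frame"]
cv2.imwrite("pics/c34.png",np.hstack([cv2.resize(x[:,:,::-1],(400,400),interpolation=2) for x in(a[220:340,240:400],d[170:330,220:380])]))
g=[cv2.cvtColor(x[225:310,238:300],cv2.COLOR_RGB2GRAY).astype(np.float32) for x in(b,a)]
print(cv2.phaseCorrelate(g[0],g[1]))
E
```

```text
t 30.95 p [ 555.4 -153.5  155.8] yaw 41.1 tilt 0.56 F [-0.1   0.31 -0.03] g 0.008
({'far': np.float64(36.36), 'left': np.float64(36.44), 'near': np.float64(36.41), 'right': np.float64(36.32)}, np.int64(4737))
top34.npz ({'far': np.float64(37.39), 'left': np.float64(37.64), 'near': np.float64(37.63), 'right': np.float64(37.38)}, np.int64(5461))
((-0.056444720947546045, 0.03792060607760561), 0.9281384838951958)
```

View pics/c34.png

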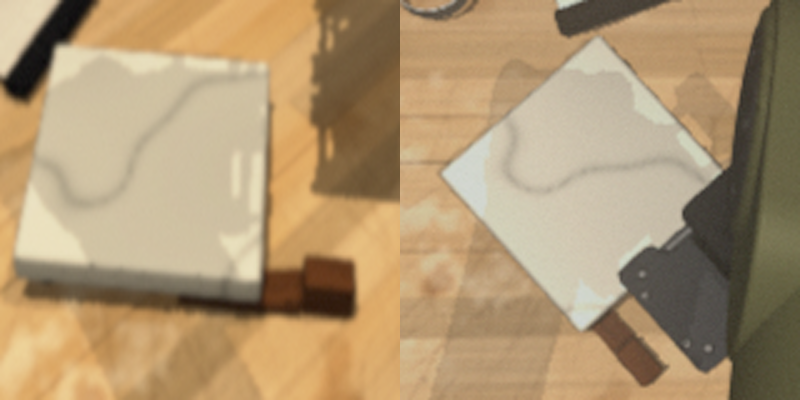

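```bash
python3 -c "
from bench import order;print(order.close_job())"
```

```text
the job is handed in; nothing more can be done
None
```

The near corner was the one that gives, and the wedge now sits snug under its foot. The job was handed in at about 31 s of the 72 s allowed; no verdict was reported.

**Finding the corner:** The right corner did not give at about 32 N. The near corner sank about 7.3 mm, so I did not press the other two.

**First insertion redone:** I first slid the wedge in at an angle that left its tip poking out at the near-left edge. I put the tip at about 77 mm in the board frame, close to the 80 mm limit. I gripped it again, backed it off, turned it parallel to the board's side and re-seated it, then let go and pressed again.

**Last checks:**
- **Press:** with 19–26 N on the near corner, the board stayed within about 0.001 rad of its starting attitude, by the depth fits.
- **Let go:** the near corner stands about 0.3 mm up relative to the far one, roughly 0.002 rad.
- **Board position:** it shifted less than 0.1 pixel in the scene image.
- **Wedge and arm:** the wedge lies flat on the bench under the board, and the arm is clear of everything. The tip itself is hidden under the board, so its final position was judged from the block and ramp.

**What disagreed:**
- **Height reading:** the reported tool height was about 38 mm lower than contact and the cameras showed, so I worked from the contact heights.
- **Board centre:** the two cameras differed by 3–4 mm on where the board's centre is, so I set the final wedge depth by watching for the corner to lift.

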